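# Build the single-cup drip filter on the blue mug

## Task

Set up the steel drip coffee filter on the blue mug: first the wide-brimmed base on the mug's rim, then the brewing chamber into the base's collar, then the press inside the chamber, pushing it down on its knob so that you feel it lies flat on the chamber's floor, and last the lid over the chamber. Set each part down rather than dropping it, so that all sit level and seated and are let go; keep the blue mug standing where it is, and leave the white mug, the sugar jar and the stirrer pot alone.

Things in the scene. Friction and masses are not known exactly. Their poses are not given: they have to be found in the camera images.
- filter_base: Steel filter base on the dark mat. Origin: centre of its underside, z up. Foot 52 mm across, z 0-6 mm, dips into the mug's mouth; brim 90 mm across, z 6-9, its thin edge turned up to 12.5; collar 66 mm outside, 60 inside, z 9-23, mouth flared to 71. Grip: the collar's outside, just above the brim. Seated: brim on the rim, origin 79 mm above the mug's. Solid floor inside the collar at z 9. 90 g.
- chamber: Steel brewing chamber, an open cup upright on the mat: 50 mm high, outside 54 mm across at the foot, 60 at the rim (bead 62), wall 2, floor 3 thick, bore 50 mm at the floor, 56 at the mouth. Origin: centre of its underside, z up. Grip: round the outside, upper half. Seated: in the base's collar, origin 9 mm above the base's. 110 g.
- press: Steel press upright on the mat: flat disc 45 mm across, 4 thick; stem 8 mm; steel knob 14 mm across, z 43-57 mm. Origin: centre of the disc's underside, z up. Grip: the knob. Seated: disc flat on the chamber's floor, origin 3 mm above the chamber's, knob 10 mm out of its mouth. Felt flat once pushed on the chamber's floor with 3 N or more for a moment (5 to 6 N is plenty). 60 g.
- lid: Domed steel lid with a black knob, on the mat. Skirt 72 mm across outside, 68 inside, 6 deep; then a flange, and a hollow dome 52 mm across up to z 26 mm; black stem 10 mm thick, z 26-32; black knob 18 mm across, z 32-46. Origin: centre of the skirt's lower edge, z up. Grip: the knob. Seated: skirt round the chamber's rim, flange on the rim, origin 44 mm above the chamber's. 80 g.
- blue_mug: Blue ceramic mug, the one to build on, upright and loose on the wooden tray: 85 mm high, rim 72 mm across outside, 65 inside. Handle on its own +y side, out to 61 mm from the axis, up to 73 mm high. Origin: centre of its underside, z up. 300 g.
- white_mug: White ceramic mug on the tray, otherwise the same as the blue one. Leave alone.
- sugar_jar: Glass sugar jar with a round wooden lid on the tray, 62 mm across and 77 mm high. Origin at the centre of its underside. Leave alone.
- stirrer_pot: Green pot full of yellow and wooden stirrers, on the tray: 64 mm across, 70 mm high, 112 mm with the stirrers. Origin at the centre of its underside. Leave alone.

How it is judged (in metres and radians):
On the way, in this order (a step that is already met when the one before it is completed fails the run):
1. the filter base lies level on the blue mug, its foot in the mouth, and is let go (z of filter_base in the frame of blue_mug between 0.076 and 0.082 m and horizontal distance between filter_base and blue_mug below 0.009 m and angle between each of filter_base, blue_mug's own z axis and vertical below 0.08 rad and distance of blue_mug from where it was at the start of the episode below 0.03 m and contact force between the fingers and filter_base below 0.1 N), for 0.2 s.
2. the chamber stands in the base's collar and is let go (all of step 1 and z of chamber in the frame of filter_base between 0.0065 and 0.0115 m and horizontal distance between chamber and filter_base below 0.006 m and angle between chamber's own z axis and vertical below 0.08 rad and contact force between the fingers and chamber below 0.1 N), for 0.2 s.
3. the press lies flat on the chamber's floor and is pushed down on it (3 N or more) (z of filter_base in the frame of blue_mug between 0.076 and 0.082 m and horizontal distance between filter_base and blue_mug below 0.009 m and angle between each of filter_base, chamber, press, blue_mug's own z axis and vertical below 0.08 rad and z of chamber in the frame of filter_base between 0.0065 and 0.0115 m and horizontal distance between chamber and filter_base below 0.006 m and z of press in the frame of chamber between 0.0005 and 0.0055 m and horizontal distance between press and chamber below 0.007 m and distance of blue_mug from where it was at the start of the episode below 0.03 m and contact force between press and chamber above 3 N), for 0.15 s.
4. the lid sits level over the chamber and is let go (z of filter_base in the frame of blue_mug between 0.076 and 0.082 m and horizontal distance between filter_base and blue_mug below 0.009 m and angle between each of filter_base, chamber, press, lid, blue_mug's own z axis and vertical below 0.08 rad and z of chamber in the frame of filter_base between 0.0065 and 0.0115 m and horizontal distance between chamber and filter_base below 0.006 m and z of press in the frame of chamber between 0.0005 and 0.0055 m and horizontal distance between each of press, lid and chamber below 0.007 m and z of lid in the frame of chamber between 0.0415 and 0.0465 m and distance of blue_mug from where it was at the start of the episode below 0.03 m and contact force between the fingers and press below 0.1 N and contact force between the fingers and lid below 0.1 N), for 0.2 s.
At the end, for the whole second after the job is handed in: Base on the blue mug (9 mm of centre), chamber in its collar (6 mm), press flat in the chamber (7 mm), lid on its rim (7 mm); each seated to 3 mm in height and level to 0.08 rad, released, at rest; blue mug upright, within 30 mm of its place (all of step 4 and contact force between the fingers and filter_base below 0.1 N and contact force between the fingers and chamber below 0.1 N and contact force between the fingers and blue_mug below 0.1 N and linear speed of each of filter_base, chamber, press, lid, blue_mug below 0.02 m/s); the robot touches nothing.
It fails at once if the white mug is shifted by more than 20 mm or tipped (distance of white_mug from where it was at the start of the episode above 0.02 m or angle between white_mug's own z axis and vertical above 0.3 rad).
It fails at once if the sugar jar is shifted by more than 20 mm or tipped (distance of sugar_jar from where it was at the start of the episode above 0.02 m or angle between sugar_jar's own z axis and vertical above 0.3 rad).
It fails at once if the stirrer pot is shifted by more than 20 mm or tipped (distance of stirrer_pot from where it was at the start of the episode above 0.02 m or angle between stirrer_pot's own z axis and vertical above 0.3 rad).
It fails at once if the blue mug is tipped (angle between blue_mug's own z axis and vertical above 0.3 rad).
It fails at once if a filter part is dropped onto the stack (falls free faster than 0.6 m/s, from about 20 mm) ((linear speed of filter_base above 0.6 m/s and horizontal distance between filter_base and blue_mug below 0.04 m and contact force between the fingers and filter_base below 0.05 N) or (linear speed of chamber above 0.6 m/s and horizontal distance between chamber and blue_mug below 0.04 m and contact force between the fingers and chamber below 0.05 N) or (linear speed of press above 0.6 m/s and horizontal distance between press and blue_mug below 0.04 m and contact force between the fingers and press below 0.05 N) or (linear speed of lid above 0.6 m/s and horizontal distance between lid and blue_mug below 0.04 m and contact force between the fingers and lid below 0.05 N)).
It also fails if it takes over 122 s, if anything falls off the work surface, if the arm or the gripper's body presses on something with over 40 N, if the wrist force passes 120 N, or if a joint passes its speed limit or range.

## Robot

A 6-joint arm with a two-finger parallel gripper is mounted at the origin on the work surface. World frame = base frame: x ahead of the robot, y to its left, z up, the work surface at z = 0. Lengths are in mm, angles in degrees, forces in N, time in s.
With the tool pointing down it reaches from about 300 to 850 mm from the base axis. Payload 4.2 kg.
Tool frame: the origin (TCP) lies midway between the tips of the shut fingers; the grasp point (between the pads) lies 19 mm behind it (env.tcp_to_grasp is the distance from the TCP to the grasp point, in mm); z points along the fingers, x is the direction in which the jaws open and shut, and the axes are right-handed (so a half turn about z gives the same grasp; the last joint's range is limited). The gripper opens to 91 mm and grips with 3 to 60 N. Pads are 32 mm wide; open, the fingers measure 118 mm over their backs; the gripper's body (76 mm by 178 mm) begins 60 mm behind the grasp point.
Start: joints at [-68.468, 18.312, 89.639, -0, 72.044, -1.146], TCP at [221.694, -530.561, 213.976] pointing down, gripper open.
Joint ranges: [-177.97, 177.97], [-48.28, 115.42], [12.27, 149.76], [-77.06, 257.06], [2.81, 150.46], [-146.56, 146.56]. Speed limits (degrees/s): [147.25, 147.25, 180, 180, 180, 180].

## Interface

Orientations are given as [roll, pitch, yaw] about the fixed x, y, z axes, in that order (R = Rz(yaw) Ry(pitch) Rx(roll)).
In Python, from workcell import env gives the robot as it stands.
- The arm moves only by the tool drive_tool, never from a script. Its argument "motion" is a list of rows, each a list of 2 entries, a list of its own where there are three numbers: the shift along the world's x, y, z in m, then the turn, a rotation vector about the world's x, y, z in rad. In form: [[[dx, dy, dz], [wx, wy, wz]], ...]. A call has exactly 10 rows; each row shifts and turns the commanded pose from where the row before left it; what a row does not reach is not made up. A row lasts 1/12 s, in which the tool goes at most 41.7 mm and 7.16 degrees, less where a joint would pass 70% of its speed; a pose out of reach is approached as far as the arm can. A call is refused whole if a number of a shift passes 0.0417 or a number of a turn 0.125, either way. A call with a gripper value outside its range is refused whole. "claw" is the opening, from 0 (shut) to 1 (fully open), set as the call begins (left out, the last holds). The fingers move at their own pace and stop on an object; "force" is the grip in N (left out, the last holds). Time passes only in rows, so rows that do not move let the fingers close, or fill a call up. It gives the time, the measured TCP pose, the force and the opening at its end, in the units of the state.
- env.state(): the state, without advancing time (a new reading comes with each control period).
- env.grab_frame(name): name is "scene" or "top"; returns the picture (420x560x3 uint8, red, green, blue); there is no depth.
- env.camera_params(name): a dict with "fov_y" (degrees; the focal length in pixels is half the picture's height over the tangent of half this angle, whatever the lens; pixels are square), "cx", "cy" (the principal point, pixels), "pose" (4x4, takes a point from camera to world coordinates). Camera axes: x right, y down, z forward; pixel columns grow to the right and rows downward; lengths in mm; the calibration is good to about 2 mm. A picture is of the moment at which its call begins. camera_params takes no time and is no camera call.
- env.job_done(): hands the job in, once; it reports no verdict.
The state is a dict: "time_s": time; "qpos": joint angles; "qvel": joint speeds; "effort": joint torques, N m; "ee_pos": TCP position; "ee_rot": TCP orientation; "force": force on the tool from outside, world axes, zero at the start; "torque": the same for the moment, N m; "gripper_width": finger opening in mm.
Only numpy, scipy, OpenCV 4.12 (cv2) and the standard library are available. Lean on these libraries where they do the work, as an engineer would, in place of code of your own. Each camera call takes 0.05 s, during which the arm holds its last target.

## Working session

There is one attempt and no reset: what is moved stays moved. The work goes in short steps, Python scripts to look and compute and a tool call to move; the robot and the scene stay as the last step left them, time stands still between calls to the robot, and variables do not carry over. Pictures are saved under pics/ and viewed, and the job is handed in when it is done.

Besides the shell and the picture viewer there is one more tool, called after "Emit:" by a JSON object that holds its "op" and its "data", one argument or row to a line. drive_tool: Moves the arm, as the interface text tells. Its arguments: {"type":"object","properties":{"motion":{"type":"array","items":{"type":"array"}},"claw":{"type":"number"},"force":{"type":"number"}},"required":["motion"]}

```bash
ls; mkdir -p pics; python3 - <<'E'
from workcell import env
import cv2
print(env.state())
for n in("scene","top"):
    im=env.grab_frame(n); cv2.imwrite(f"pics/{n}0.png",im[:,:,::-1]); print(n,env.camera_params(n))
print(env.tcp_to_grasp)
E
```

```text
pics
{'time_s': 0.0, 'qpos': array([-6.84674965e+01,  1.83507656e+01,  8.97081886e+01, -1.03412350e-03,
        7.20431493e+01, -1.14530059e+00]), 'qvel': array([-0.04951962,  0.04575086,  0.01982718,  0.03941831,  0.14457486,
       -0.03067544]), 'effort': array([-5.25350319e-03, -4.12480867e+01, -2.31978053e+01,  7.23429909e-02,
        4.56997391e-02, -1.32748610e-04]), 'ee_pos': array([ 221.50109816, -530.06219357,  213.11698087]), 'ee_rot': array([-1.79998942e+02,  1.02102730e-01, -6.73218753e+01]), 'force': array([0.56749368, 1.69789196, 0.38367066]), 'torque': array([ 0.02252472, -0.00386283,  0.04105226]), 'gripper_width': 91.37786837472107}
scene {'fov_y': 49.91826942042139, 'cx': 281.6552420825595, 'cy': 209.24192872407085, 'pose': array([[-5.54747500e-01,  5.75597763e-01, -6.00784841e-01,
         1.01460643e+03],
       [ 8.31818561e-01,  3.99526023e-01, -3.85300970e-01,
         3.17045858e+02],
       [ 1.82508020e-02, -7.13488732e-01, -7.00428966e-01,
         6.04379706e+02],
       [ 0.00000000e+00,  0.00000000e+00,  0.00000000e+00,
         1.00000000e+00]])}
top {'fov_y': 42.36620779589133, 'cx': 280.01724547540226, 'cy': 206.1583257595303, 'pose': array([[-2.07623306e-02, -9.99178442e-01,  3.48046987e-02,
         4.83728849e+02],
       [-9.99474226e-01,  2.16104487e-02,  2.41714527e-02,
        -5.19768762e+00],
       [-2.49037396e-02, -3.42845436e-02, -9.99101784e-01,
         1.19875108e+03],
       [ 0.00000000e+00,  0.00000000e+00,  0.00000000e+00,
         1.00000000e+00]])}
18.8
```

View pics/scene0.png

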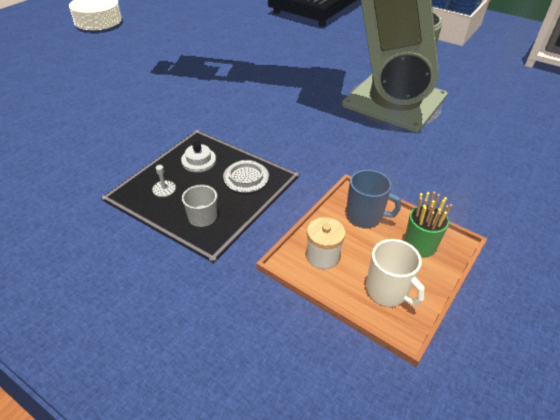

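View pics/top0.png

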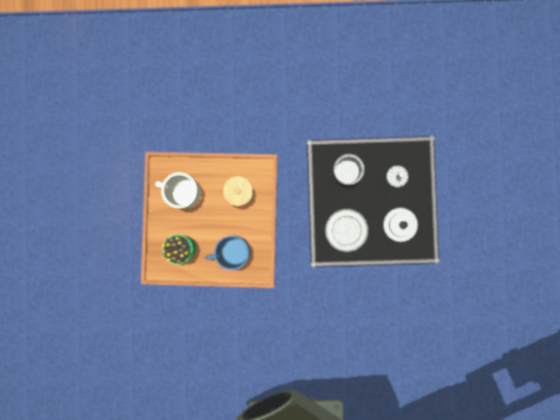

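The top view shows the blue mug at about (233,252), the base at (347,230), the chamber at (349,170), the press at (398,177) and the lid at (401,225). I'll enlarge the views.

```bash
python3 - <<'E'
import cv2
a=cv2.imread('pics/top0.png'); 
cv2.imwrite('pics/topA.png',cv2.resize(a[135:270,305:440],None,fx=4.4,fy=4.4,interpolation=cv2.INTER_CUBIC))
cv2.imwrite('pics/topB.png',cv2.resize(a[150:290,140:280],None,fx=4.2,fy=4.2,interpolation=cv2.INTER_CUBIC))
a=cv2.imread('pics/scene0.png'); 
cv2.imwrite('pics/scA.png',cv2.resize(a[125:255,100:305],None,fx=3.9,fy=3.9,interpolation=cv2.INTER_CUBIC))
cv2.imwrite('pics/scB.png',cv2.resize(a[165:315,290:490],None,fx=4,fy=4,interpolation=cv2.INTER_CUBIC))
E
```

```text
(no output)
```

View pics/topA.png

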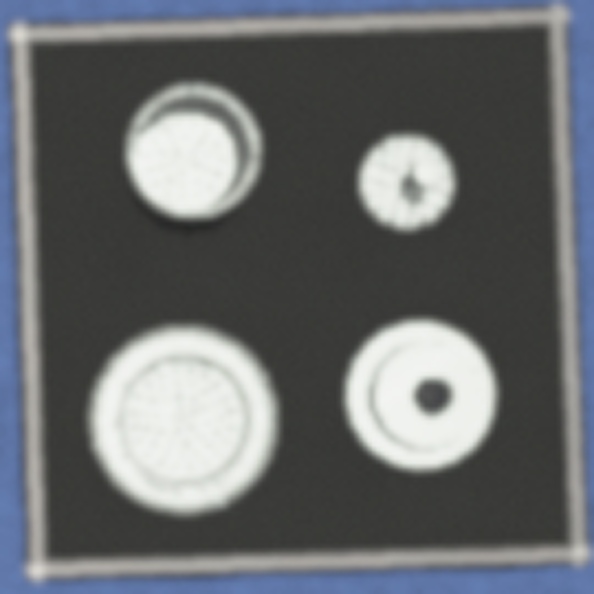

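View pics/topB.png

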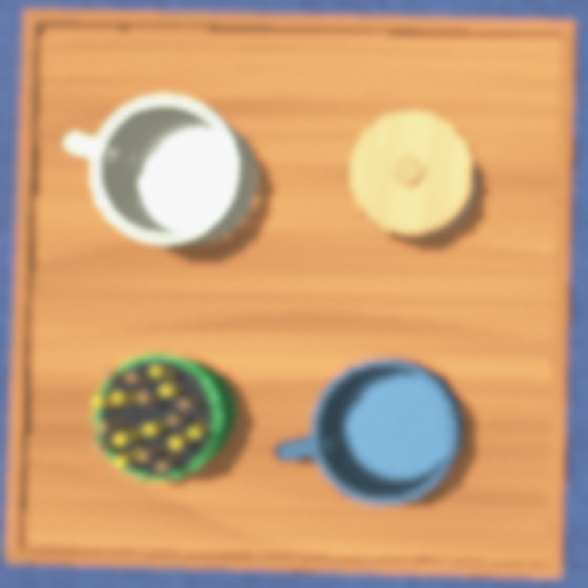

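View pics/scA.png

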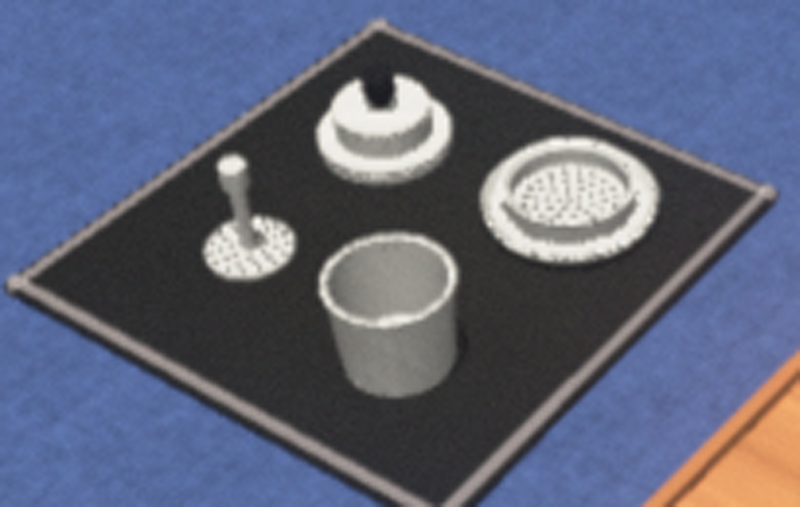

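View pics/scB.png

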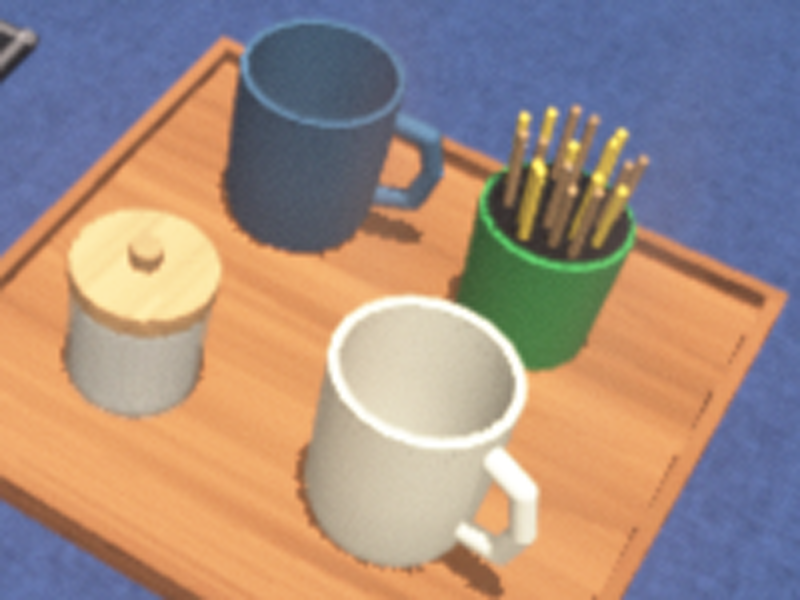

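The crops are clear: the parts stand upright and separate on the mat. Next I'll measure them.

```bash
cat > h.py <<'E'
import numpy as np, cv2
from workcell import env
def cam(n):
    p=env.camera_params(n); f=210/np.tan(np.radians(p['fov_y']/2)); return f,p['cx'],p['cy'],np.array(p['pose'])
def ray(n,uv):
    f,cx,cy,P=cam(n); d=P[:3,:3]@np.array([(uv[0]-cx)/f,(uv[1]-cy)/f,1]); return P[:3,3],d/np.linalg.norm(d)
def onz(n,uv,z):
    o,d=ray(n,uv); return o+d*(z-o[2])/d[2]
def proj(n,X):
    f,cx,cy,P=cam(n); c=P[:3,:3].T@(np.asarray(X,float)-P[:3,3]); return np.array([cx+f*c[0]/c[2],cy+f*c[1]/c[2]])
def circ(pts):  # least squares circle
    pts=np.asarray(pts); A=np.c_[2*pts[:,:2],np.ones(len(pts))]; s=np.linalg.lstsq(A,(pts[:,:2]**2).sum(1),rcond=None)[0]
    return s[0],s[1],np.sqrt(s[2]+s[0]**2+s[1]**2)
def tri(uv1,uv2):
    o1,d1=ray('top',uv1);o2,d2=ray('scene',uv2)
    s=np.linalg.lstsq(np.c_[d1,-d2],o2-o1,rcond=None)[0]
    a=o1+d1*s[0];b=o2+d2*s[1]; return (a+b)/2,np.linalg.norm(a-b)
E
python3 - <<'E'
from h import *
t=cv2.imread('pics/top0.png'); up=lambda im,k=4:cv2.resize(im,None,fx=k,fy=k,interpolation=cv2.INTER_CUBIC)
g=cv2.cvtColor(t,cv2.COLOR_BGR2GRAY)
def full(c,k=4): return (c.reshape(-1,2)+.5)/k-.5
x0,y0,x1,y1=318,148,428,258
m=(up(g[y0:y1,x0:x1])>130).astype(np.uint8)
cs,_=cv2.findContours(m,cv2.RETR_EXTERNAL,cv2.CHAIN_APPROX_NONE)
for c in cs:
    if cv2.contourArea(c)<2000: continue
    p=full(c)+[x0,y0]; u=p.mean(0)
    z={0:0}
    best=None
    for name,(uu,vv,zz) in dict(chamber=(349,170,52),press=(398,177,6),base=(347,230,14),lid=(401,225,8)).items():
        if np.hypot(uu-u[0],vv-u[1])<15:
            P=np.array([onz('top',q,zz) for q in p]); cc=circ(P); r=np.hypot(P[:,0]-cc[0],P[:,1]-cc[1])-cc[2]
            print(name,np.round(cc,1),'rms',r.std().round(2),'px',u.round(1))
# blue mug
hsv=cv2.cvtColor(t,cv2.COLOR_BGR2HSV)
x0,y0,x1,y1=185,225,265,280
m=cv2.inRange(up(hsv[y0:y1,x0:x1],4),(95,60,0),(125,255,255))
cv2.imwrite('pics/mugmask.png',m)
cs,_=cv2.findContours(m,cv2.RETR_EXTERNAL,cv2.CHAIN_APPROX_NONE); c=max(cs,key=cv2.contourArea)
p=full(c)+[x0,y0]
p=p[p[:,0]>217]
for zz in(85,95):
    P=np.array([onz('top',q,zz) for q in p]);
    for i in range(5):
        cc=circ(P); r=np.hypot(P[:,0]-cc[0],P[:,1]-cc[1])-cc[2]; P=P[abs(r)<2*r.std()+.3]
    print('mug',zz,np.round(cc,1),r.std(),len(P),len(p))
E
```

```text
base [ 470.1 -119.7   46. ] rms 0.24 px [346.3 229.9]
lid [ 479.8 -238.    37.4] rms 0.21 px [400.1 224.4]
press [ 586.3 -234.4   23.6] rms 0.26 px [396.9 175.8]
chamber [ 599.5 -124.1   32.1] rms 0.27 px [348.5 168.9]
mug 85 [429.6 122.3  33.7] 0.7353535887855284 325 325
mug 95 [430.1 121.2  33.4] 0.7287510938030776 325 325
```

View pics/mugmask.png

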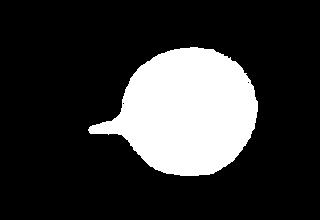

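```bash
python3 - <<'E'
from h import *
def draw(n,f,crop,k,out,items):
    im=cv2.imread(f); x0,y0,x1,y1=crop
    im=cv2.resize(im[y0:y1,x0:x1],None,fx=k,fy=k,interpolation=cv2.INTER_CUBIC)
    for x,y,r,z,col in items:
        a=np.linspace(0,2*np.pi,72)
        q=np.array([proj(n,[x+r*np.cos(t),y+r*np.sin(t),z]) for t in a])
        q=((q-[x0,y0]+.5)*k-.5)
        cv2.polylines(im,[np.round(q).astype(int)],True,col,1)
    cv2.imwrite(out,im)
R=(0,0,255);G=(0,255,0);M=(255,0,255)
mat=[(470,-119.7,45,14,R),(470,-119.7,30,25,G),(479.8,-238,36,8,R),(479.8,-238,9,48,G),(586.3,-234.4,22.5,6,R),(586.3,-234.4,7,59,G),(599.5,-124.1,31,52,R),(599.5,-124.1,27,2,G)]
tray=[(430,121.5,36,93,R),(430,121.5,36,8,G)]
draw('scene','pics/scene0.png',(100,125,305,255),3.9,'pics/oA.png',mat)
draw('scene','pics/scene0.png',(330,160,430,235),7,'pics/oB.png',tray)
draw('top','pics/top0.png',(195,225,265,280),9,'pics/oC.png',tray)
draw('top','pics/top0.png',(305,135,440,270),4.4,'pics/oD.png',mat)
E
```

```text
Traceback (most recent call last):
  File "h.py", line 10, in proj
    f,cx,cy,P=cam(n); c=P[:3,:3].T@(np.asarray(X,float)-P[:3,3]); return np.array([cx+f*c[0]/c[2],cy+f*c[1]/c[2]])
              ~~~^^^
  File "h.py", line 4, in cam
    p=env.camera_params(n); f=210/np.tan(np.radians(p['fov_y']/2)); return f,p['cx'],p['cy'],np.array(p['pose'])
ValueError: time passes only in moves, steps and waits
```

View pics/oA.png

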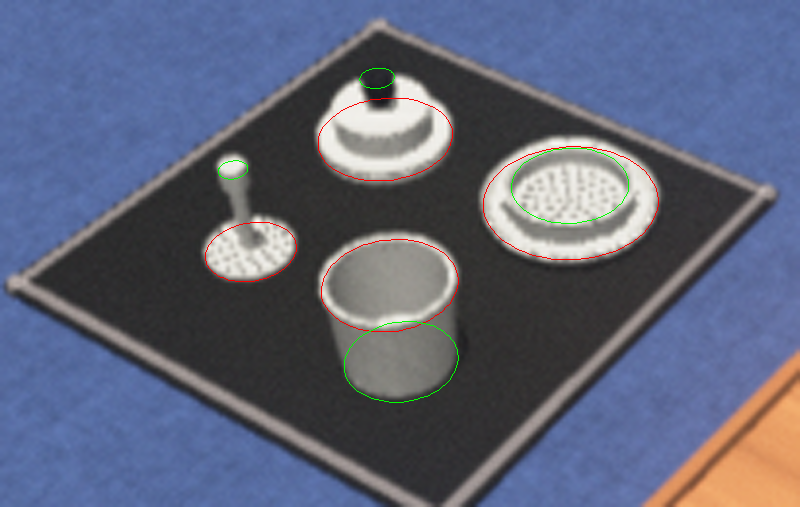

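View pics/oB.png

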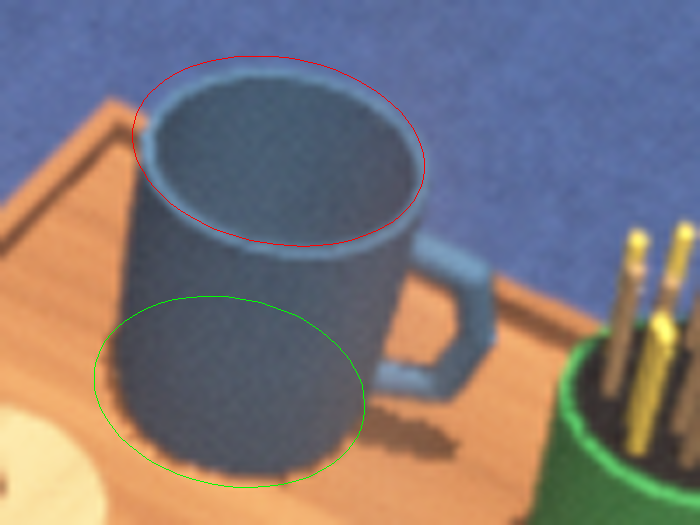

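View pics/oC.png

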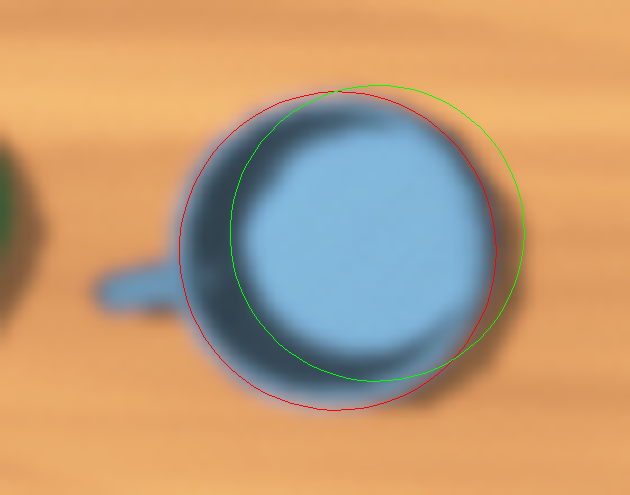

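```bash
python3 - <<'E'
import re
s=open('h.py').read()
s=s.replace("def cam(n):","C={}\ndef cam(n):\n    if n not in C: C[n]=cam0(n)\n    return C[n]\ndef cam0(n):")
open('h.py','w').write(s)
E
python3 - <<'E'
from h import *
X=[430,121.5,93]
print('mug rim',tri(proj('top',X)+[-.5,-.3],proj('scene',X)+[.7,1.7]))
X=[599.5,-124.1,52]; print('chamber',tri(proj('top',X),proj('scene',X)+[-.3,-1.]))
X=[470,-119.7,14]; print('base',tri(proj('top',X),proj('scene',X)+[-.1,-.9]))
# mat corners
for a,b in [((309.5,142.5),(11+0,0)),]: pass
tl=lambda p,k,o:((p[0]+.5)/k-.5+o[0],(p[1]+.5)/k-.5+o[1])
A=lambda x,y:tl((x,y),4.4,(305,135)); S=lambda x,y:tl((x,y),3.9,(100,125))
print('mat',tri(A(582,552),S(380,25)),tri(A(38,570),S(768,193)),tri(A(560,16),S(17,286)))
# tray corners top/scene (outer)
B=lambda x,y:tl((x,y),4.2,(140,150)); T=lambda x,y:tl((x,y),4,(290,165))
print('tray',tri(B(565,575),T(227,40)),tri(B(10,562),T(785,293)))
# sugar knob
print('sugar',tri(B(411,170),T(147,250)))
print('press knob', tri(A(407,181),S(233,165)),'lid knob',tri(A(433,396),S(378,76)))
E
```

```text
mug rim (array([430.36046228, 123.13654743,  90.16979773]), np.float64(0.6480372334793327))
chamber (array([ 599.45515453, -124.09168252,   54.38502662]), np.float64(0.6117397528943884))
base (array([ 470.11024738, -119.57532082,   16.49315448]), np.float64(0.28308342150103205))
mat (array([ 399.30608482, -314.83754899,    5.24470863]), np.float64(3.1080714224727615)) (array([396.04860411, -46.06790877,   3.79245525]), np.float64(1.2791415097231194)) (array([ 668.02230354, -314.27937669,    1.86137061]), np.float64(0.16114770488091662))
tray (array([348.97795418,  42.03345407,  12.4837694 ]), np.float64(4.6348631543084124)) (array([362.02263732, 329.91250027,  13.93663985]), np.float64(0.8373054186795833))
sugar (array([557.81555475, 109.62303396,  79.63434506]), np.float64(0.524640879093637))
press knob (array([ 584.90952091, -227.41823027,   63.67933508]), np.float64(9.807956057016112)) lid knob (array([ 479.55743553, -236.33444301,   49.59277648]), np.float64(1.0365205410211173))
```

The parts on the mat agree in both views to about 1.5 mm, with the mat top at about z 2.5. The mug rim triangulates to z of about 90, with its axis near (430.4, 122.8). I'm moving above the base.

Emit:
{"op": "drive_tool", "data": {
  "motion": [
    [[0.0124, 0.0205, -0.0042], [0, 0, 0]],
    [[0.0124, 0.0205, -0.0042], [0, 0, 0]],
    [[0.0124, 0.0205, -0.0042], [0, 0, 0]],
    [[0.0124, 0.0205, -0.0042], [0, 0, 0]],
    [[0.0124, 0.0205, -0.0042], [0, 0, 0]],
    [[0.0124, 0.0205, -0.0042], [0, 0, 0]],
    [[0.0124, 0.0205, -0.0042], [0, 0, 0]],
    [[0.0124, 0.0205, -0.0042], [0, 0, 0]],
    [[0.0124, 0.0205, -0.0042], [0, 0, 0]],
    [[0.0124, 0.0205, -0.0042], [0, 0, 0]]
  ],
  "claw": 1
}}

```text
time_s: 0.93
ee_pos: [345.9, -324.3, 171.5]
ee_rot: [180.0, 0.0, -67.3]
force: [0.4, 0.1, 0.3]
gripper_width: 91.3
```

Emit:
{"op": "drive_tool", "data": {
  "motion": [
    [[0.0124, 0.0205, -0.0042], [0, 0, 0]],
    [[0.0124, 0.0205, -0.0042], [0, 0, 0]],
    [[0.0124, 0.0205, -0.0042], [0, 0, 0]],
    [[0.0124, 0.0205, -0.0042], [0, 0, 0]],
    [[0.0124, 0.0205, -0.0042], [0, 0, 0]],
    [[0.0124, 0.0205, -0.0042], [0, 0, 0]],
    [[0.0124, 0.0205, -0.0042], [0, 0, 0]],
    [[0.0124, 0.0205, -0.0042], [0, 0, 0]],
    [[0.0124, 0.0205, -0.0042], [0, 0, 0]],
    [[0.0124, 0.0205, -0.0042], [0, 0, 0]]
  ]
}}

```text
time_s: 1.77
ee_pos: [469.9, -119.4, 129.5]
ee_rot: [180.0, 0.0, -67.3]
force: [0.2, 0.2, 0.1]
gripper_width: 91.2
```

Emit:
{"op": "drive_tool", "data": {
  "motion": [
    [[0, 0, -0.01], [0, 0, 0]],
    [[0, 0, -0.01], [0, 0, 0]],
    [[0, 0, -0.01], [0, 0, 0]],
    [[0, 0, -0.01], [0, 0, 0]],
    [[0, 0, -0.01], [0, 0, 0]],
    [[0, 0, -0.01], [0, 0, 0]],
    [[0, 0, -0.01], [0, 0, 0]],
    [[0, 0, -0.01], [0, 0, 0]],
    [[0, 0, -0.01], [0, 0, 0]],
    [[0, 0, -0.01], [0, 0, 0]]
  ]
}}

```text
time_s: 2.6
ee_pos: [469.4, -120.5, 29.2]
ee_rot: [180.0, 0.0, -67.3]
force: [0.7, 0.6, 0.2]
gripper_width: 91.4
```

```bash
cat >> h.py <<'E'
def snap(n,crop,k,out,items=()):
    im=np.ascontiguousarray(env.grab_frame(n)[:,:,::-1]); cv2.imwrite(out.replace('.png','_raw.png'),im); x0,y0,x1,y1=crop
    im=cv2.resize(im[y0:y1,x0:x1],None,fx=k,fy=k,interpolation=cv2.INTER_CUBIC)
    for x,y,r,z,col in items:
        a=np.linspace(0,2*np.pi,72)
        q=np.array([proj(n,[x+r*np.cos(t),y+r*np.sin(t),z]) for t in a])
        cv2.polylines(im,[np.round((q-[x0,y0]+.5)*k-.5).astype(int)],True,col,1)
    cv2.imwrite(out,im)
R=(0,0,255);G=(0,255,0);M=(255,0,255)
E
python3 - <<'E'
from h import *
snap('scene',(170,70,350,205),4.4,'pics/s1.png')
E
```

```text
(no output)
```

View pics/s1.png

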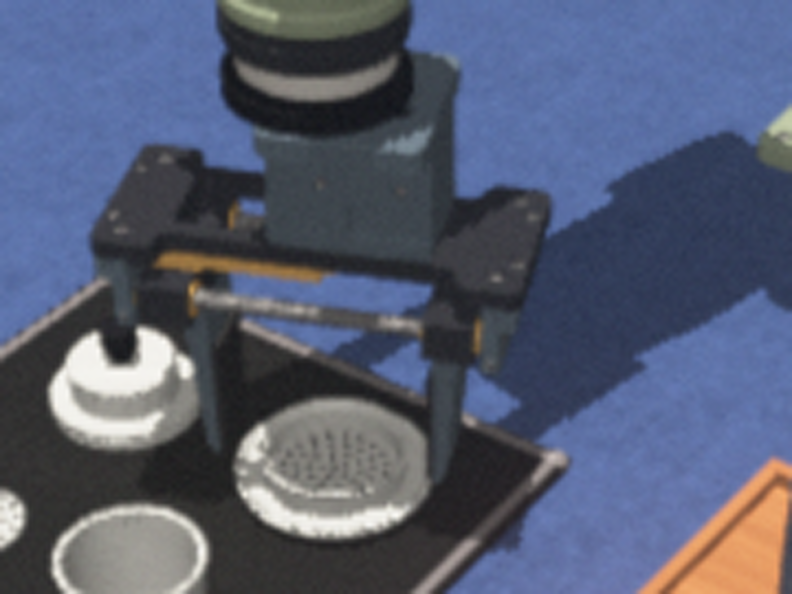

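The jaws straddle the collar. I'm lowering to z of about 17 and closing.

Emit:
{"op": "drive_tool", "data": {
  "motion": [
    [[0, 0, -0.003], [0, 0, 0]],
    [[0, 0, -0.003], [0, 0, 0]],
    [[0, 0, -0.003], [0, 0, 0]],
    [[0, 0, -0.002], [0, 0, 0]],
    [[0, 0, -0.001], [0, 0, 0]],
    [[0, 0, 0], [0, 0, 0]],
    [[0, 0, 0], [0, 0, 0]],
    [[0, 0, 0], [0, 0, 0]],
    [[0, 0, 0], [0, 0, 0]],
    [[0, 0, 0], [0, 0, 0]]
  ]
}}

```text
time_s: 3.48
ee_pos: [469.8, -120.6, 18.1]
ee_rot: [-180.0, -0.0, -67.3]
force: [-0.1, -0.6, 0.5]
gripper_width: 90.8
```

Emit:
{"op": "drive_tool", "data": {
  "motion": [
    [[0, 0, 0], [0, 0, 0]],
    [[0, 0, 0], [0, 0, 0]],
    [[0, 0, 0], [0, 0, 0]],
    [[0, 0, 0], [0, 0, 0]],
    [[0, 0, 0], [0, 0, 0]],
    [[0, 0, 0], [0, 0, 0]],
    [[0, 0, 0], [0, 0, 0]],
    [[0, 0, 0], [0, 0, 0]],
    [[0, 0, 0], [0, 0, 0]],
    [[0, 0, 0], [0, 0, 0]]
  ],
  "claw": 0.5,
  "force": 15
}}

```text
time_s: 4.32
ee_pos: [469.7, -120.6, 18.0]
ee_rot: [-180.0, -0.0, -67.3]
force: [0.5, -1.7, 0.4]
gripper_width: 68.5
```

Emit:
{"op": "drive_tool", "data": {
  "motion": [
    [[0, 0, 0], [0, 0, 0]],
    [[0, 0, 0], [0, 0, 0]],
    [[0, 0, 0], [0, 0, 0]],
    [[0, 0, 0.003], [0, 0, 0]],
    [[0, 0, 0.004], [0, 0, 0]],
    [[0, 0, 0.005], [0, 0, 0]],
    [[0, 0, 0.006], [0, 0, 0]],
    [[0, 0, 0.006], [0, 0, 0]],
    [[0, 0, 0.004], [0, 0, 0]],
    [[0, 0, 0.002], [0, 0, 0]]
  ],
  "claw": 0.5,
  "force": 25
}}

```text
time_s: 5.15
ee_pos: [470.2, -120.7, 49.0]
ee_rot: [-179.9, -0.1, -67.3]
force: [-0.7, 0.1, -1.4]
gripper_width: 67.8
```

```bash
python3 - <<'E'
from h import *
snap('scene',(170,70,350,205),4.4,'pics/s2.png')
E
```

```text
(no output)
```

View pics/s2.png

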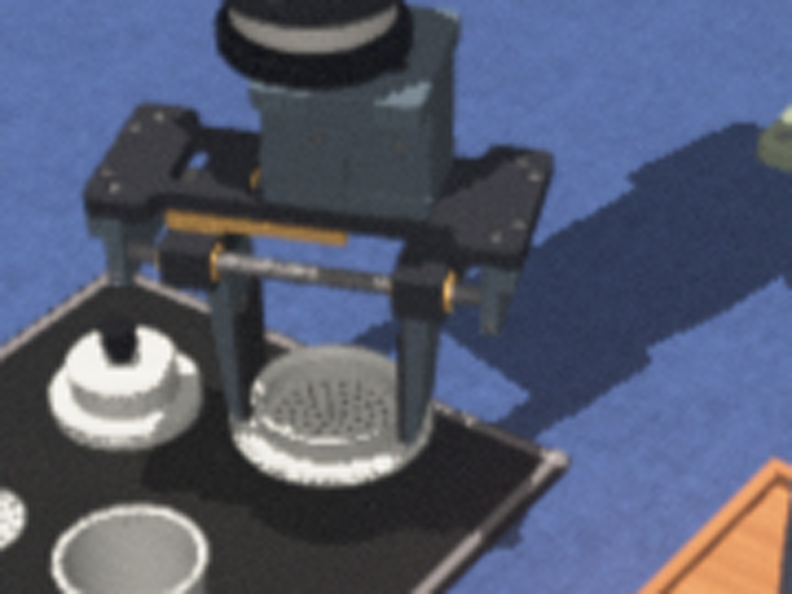

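The base is lifted level. I'm carrying it over the mug.

Emit:
{"op": "drive_tool", "data": {
  "motion": [
    [[-0.001, 0.006, 0.009], [0, 0, 0]],
    [[-0.002, 0.011, 0.009], [0, 0, 0]],
    [[-0.002, 0.012, 0.009], [0, 0, 0]],
    [[-0.002, 0.012, 0.009], [0, 0, 0]],
    [[-0.002, 0.013, 0.009], [0, 0, 0]],
    [[-0.002, 0.013, 0.009], [0, 0, 0]],
    [[-0.002, 0.013, 0.009], [0, 0, 0]],
    [[-0.002, 0.013, 0.009], [0, 0, 0]],
    [[-0.002, 0.013, 0.004], [0, 0, 0]],
    [[-0.002, 0.013, 0], [0, 0, 0]]
  ]
}}

```text
time_s: 6.03
ee_pos: [450.9, 0.2, 125.8]
ee_rot: [-179.8, -0.1, -67.3]
force: [1.2, 0.1, -2.1]
gripper_width: 67.5
```

Emit:
{"op": "drive_tool", "data": {
  "motion": [
    [[-0.002, 0.013, 0], [0, 0, 0]],
    [[-0.002, 0.013, 0], [0, 0, 0]],
    [[-0.002, 0.013, 0], [0, 0, 0]],
    [[-0.002, 0.013, 0], [0, 0, 0]],
    [[-0.002, 0.013, 0], [0, 0, 0]],
    [[-0.003, 0.013, 0], [0, 0, 0]],
    [[-0.003, 0.013, 0], [0, 0, 0]],
    [[-0.002, 0.013, 0], [0, 0, 0]],
    [[-0.002, 0.013, 0], [0, 0, 0]],
    [[-0.001, 0.007, 0], [0, 0, 0]]
  ]
}}

```text
time_s: 6.87
ee_pos: [428.8, 124.4, 124.7]
ee_rot: [-180.0, 0.0, -67.2]
force: [-0.3, 0.1, -1.0]
gripper_width: 67.6
```

```bash
python3 - <<'E'
from h import *
print(env.state()['ee_pos'])
snap('scene',(280,90,430,240),4,'pics/s3.png',[(430.2,122.8,36,90.5,R),(430.2,122.8,45,124-15.5+12.5,G)])
E
```

```text
[428.79966675 124.43260769 124.70720939]
```

View pics/s3.png

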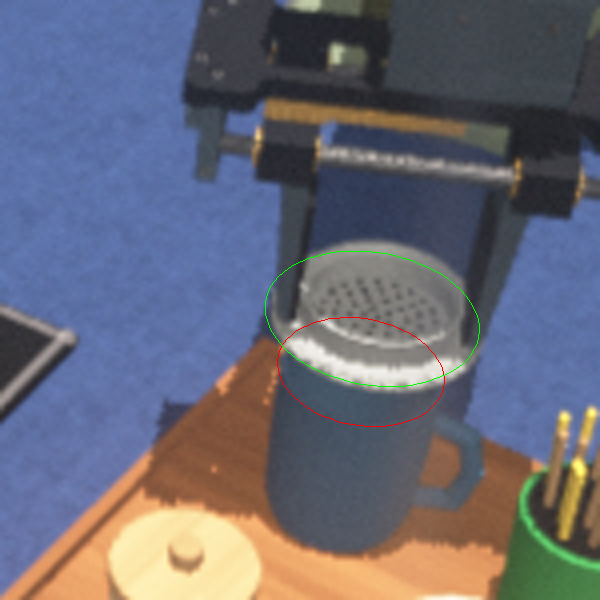

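Base and mug line up with their predicted outlines. The remaining correction is +1, -1.5 mm, then down.

Emit:
{"op": "drive_tool", "data": {
  "motion": [
    [[0.001, -0.0015, -0.002], [0, 0, 0]],
    [[0, 0, -0.002], [0, 0, 0]],
    [[0, 0, -0.003], [0, 0, 0]],
    [[0, 0, -0.003], [0, 0, 0]],
    [[0, 0, -0.003], [0, 0, 0]],
    [[0, 0, -0.003], [0, 0, 0]],
    [[0, 0, -0.002], [0, 0, 0]],
    [[0, 0, -0.001], [0, 0, 0]],
    [[0, 0, -0.001], [0, 0, 0]],
    [[0, 0, 0], [0, 0, 0]]
  ]
}}

```text
time_s: 7.75
ee_pos: [430.6, 120.9, 103.8]
ee_rot: [180.0, -0.0, -67.3]
force: [0.6, -0.5, -1.1]
gripper_width: 67.9
```

Emit:
{"op": "drive_tool", "data": {
  "motion": [
    [[0, 0, -0.0005], [0, 0, 0]],
    [[0, 0, -0.0005], [0, 0, 0]],
    [[0, 0, -0.0005], [0, 0, 0]],
    [[0, 0, -0.0005], [0, 0, 0]],
    [[0, 0, -0.0005], [0, 0, 0]],
    [[0, 0, 0], [0, 0, 0]],
    [[0, 0, 0], [0, 0, 0]],
    [[0, 0, 0], [0, 0, 0]],
    [[0, 0, 0], [0, 0, 0]],
    [[0, 0, 0], [0, 0, 0]]
  ]
}}

```text
time_s: 8.58
ee_pos: [430.7, 120.9, 101.5]
ee_rot: [-180.0, -0.0, -67.3]
force: [0.6, 0.5, -0.5]
gripper_width: 67.4
```

Emit:
{"op": "drive_tool", "data": {
  "motion": [
    [[0, 0.001, 0], [0, 0, 0]],
    [[0, 0.0006, 0], [0, 0, 0]],
    [[0, 0, 0], [0, 0, 0]],
    [[0, 0, -0.0005], [0, 0, 0]],
    [[0, 0, -0.0005], [0, 0, 0]],
    [[0, 0, 0], [0, 0, 0]],
    [[0, 0, 0], [0, 0, 0]],
    [[0, 0, 0], [0, 0, 0]],
    [[0, 0, 0], [0, 0, 0]],
    [[0, 0, 0], [0, 0, 0]]
  ]
}}

```text
time_s: 9.42
ee_pos: [430.7, 122.5, 100.5]
ee_rot: [-180.0, -0.0, -67.3]
force: [-0.0, -0.3, -1.3]
gripper_width: 67.5
```

Emit:
{"op": "drive_tool", "data": {
  "motion": [
    [[0, 0, -0.0004], [0, 0, 0]],
    [[0, 0, -0.0004], [0, 0, 0]],
    [[0, 0, -0.0004], [0, 0, 0]],
    [[0, 0, 0], [0, 0, 0]],
    [[0, 0, 0], [0, 0, 0]],
    [[0, 0, 0], [0, 0, 0]],
    [[0, 0, 0], [0, 0, 0]],
    [[0, 0, 0], [0, 0, 0]],
    [[0, 0, 0], [0, 0, 0]],
    [[0, 0, 0], [0, 0, 0]]
  ]
}}

```text
time_s: 10.25
ee_pos: [430.7, 122.6, 99.3]
ee_rot: [-180.0, -0.0, -67.3]
force: [0.3, 0.1, -0.7]
gripper_width: 67.8
```

Emit:
{"op": "drive_tool", "data": {
  "motion": [
    [[0, 0, -0.0004], [0, 0, 0]],
    [[0, 0, -0.0004], [0, 0, 0]],
    [[0, 0, -0.0004], [0, 0, 0]],
    [[0, 0, 0], [0, 0, 0]],
    [[0, 0, 0], [0, 0, 0]],
    [[0, 0, 0], [0, 0, 0]],
    [[0, 0, 0], [0, 0, 0]],
    [[0, 0, 0], [0, 0, 0]],
    [[0, 0, 0], [0, 0, 0]],
    [[0, 0, 0], [0, 0, 0]]
  ]
}}

```text
time_s: 11.08
ee_pos: [430.7, 122.5, 98.1]
ee_rot: [180.0, -0.0, -67.3]
force: [-1.0, 0.2, -0.5]
gripper_width: 67.6
```

```bash
python3 - <<'E'
from h import *
snap('scene',(310,110,430,240),4.4,'pics/s4.png')
E
```

```text
(no output)
```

View pics/s4.png

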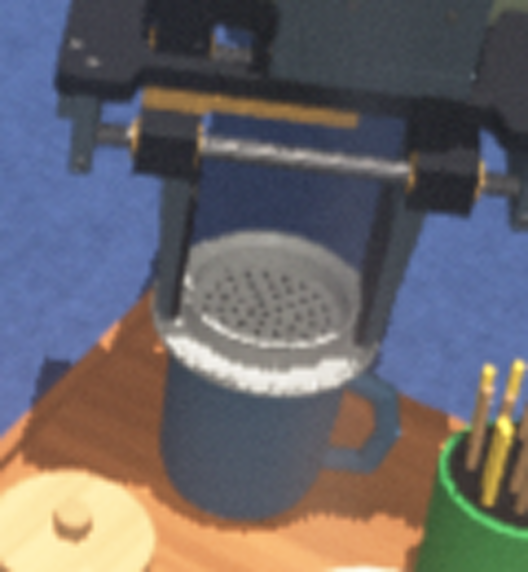

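Emit:
{"op": "drive_tool", "data": {
  "motion": [
    [[0, 0, -0.0004], [0, 0, 0]],
    [[0, 0, -0.0004], [0, 0, 0]],
    [[0, 0, -0.0004], [0, 0, 0]],
    [[0, 0, 0], [0, 0, 0]],
    [[0, 0, 0], [0, 0, 0]],
    [[0, 0, 0], [0, 0, 0]],
    [[0, 0, 0], [0, 0, 0]],
    [[0, 0, 0], [0, 0, 0]],
    [[0, 0, 0], [0, 0, 0]],
    [[0, 0, 0], [0, 0, 0]]
  ]
}}

```text
time_s: 11.97
ee_pos: [430.9, 122.6, 97.9]
ee_rot: [-180.0, -0.0, -67.3]
force: [-3.0, -0.5, 8.1]
gripper_width: 67.7
```

Contact: z force jumped to 8 N and z stopped at 97.9. I'm easing off, then releasing.

Emit:
{"op": "drive_tool", "data": {
  "motion": [
    [[0, 0, 0.0004], [0, 0, 0]],
    [[0, 0, 0.0003], [0, 0, 0]],
    [[0, 0, 0], [0, 0, 0]],
    [[0, 0, 0], [0, 0, 0]],
    [[0, 0, 0], [0, 0, 0]],
    [[0, 0, 0], [0, 0, 0]],
    [[0, 0, 0], [0, 0, 0]],
    [[0, 0, 0], [0, 0, 0]],
    [[0, 0, 0], [0, 0, 0]],
    [[0, 0, 0], [0, 0, 0]]
  ]
}}

```text
time_s: 12.8
ee_pos: [430.8, 122.6, 97.9]
ee_rot: [-180.0, -0.0, -67.3]
force: [-1.3, -0.5, 6.0]
gripper_width: 67.5
```

Emit:
{"op": "drive_tool", "data": {
  "motion": [
    [[0, 0, 0], [0, 0, 0]],
    [[0, 0, 0], [0, 0, 0]],
    [[0, 0, 0], [0, 0, 0]],
    [[0, 0, 0], [0, 0, 0]],
    [[0, 0, 0], [0, 0, 0]],
    [[0, 0, 0], [0, 0, 0]],
    [[0, 0, 0], [0, 0, 0]],
    [[0, 0, 0], [0, 0, 0]],
    [[0, 0, 0], [0, 0, 0]],
    [[0, 0, 0], [0, 0, 0]]
  ],
  "claw": 0.98
}}

```text
time_s: 13.63
ee_pos: [430.7, 122.5, 97.6]
ee_rot: [-180.0, -0.0, -67.3]
force: [0.4, -0.4, 0.7]
gripper_width: 89.2
```

Emit:
{"op": "drive_tool", "data": {
  "motion": [
    [[0, 0, 0.002], [0, 0, 0]],
    [[0, 0, 0.004], [0, 0, 0]],
    [[0, 0, 0.006], [0, 0, 0]],
    [[0, 0, 0.01], [0, 0, 0]],
    [[0, 0, 0.012], [0, 0, 0]],
    [[0, 0, 0.014], [0, 0, 0]],
    [[0, 0, 0.014], [0, 0, 0]],
    [[0, 0, 0.014], [0, 0, 0]],
    [[0, 0, 0.01], [0, 0, 0]],
    [[0, 0, 0], [0, 0, 0]]
  ]
}}

```text
time_s: 14.47
ee_pos: [432.2, 122.9, 186.2]
ee_rot: [-179.7, -0.1, -67.3]
force: [0.9, -0.2, -0.7]
gripper_width: 89.7
```

```bash
python3 - <<'E'
from h import *
snap('scene',(310,110,430,240),4.4,'pics/s5.png')
E
```

```text
(no output)
```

View pics/s5.png

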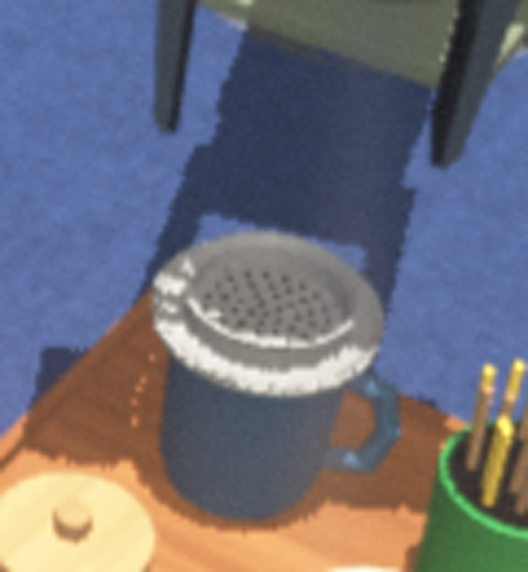

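The base sits level on the mug and is released. Next the chamber.

Emit:
{"op": "drive_tool", "data": {
  "motion": [
    [[0.0168, -0.0246, 0], [0, 0, 0]],
    [[0.0168, -0.0246, 0], [0, 0, 0]],
    [[0.0168, -0.0246, 0], [0, 0, 0]],
    [[0.0168, -0.0246, 0], [0, 0, 0]],
    [[0.0168, -0.0246, -0.01], [0, 0, 0]],
    [[0.0168, -0.0246, -0.01], [0, 0, 0]],
    [[0.0168, -0.0246, -0.01], [0, 0, 0]],
    [[0.0168, -0.0246, -0.015], [0, 0, 0]],
    [[0.0168, -0.0246, -0.015], [0, 0, 0]],
    [[0.0174, -0.0251, -0.015], [0, 0, 0]]
  ],
  "claw": 1
}}

```text
time_s: 15.35
ee_pos: [599.3, -125.1, 106.9]
ee_rot: [179.9, 0.1, -67.3]
force: [0.7, -0.0, -0.2]
gripper_width: 91.1
```

```bash
python3 - <<'E'
from h import *
snap('top',(195,205,285,290),7,'pics/t6.png',[(430.8,122.6,45,82.3+12.5,R),(430.8,122.6,30,82.3+23,G)])
snap('scene',(100,20,270,240),3,'pics/s6.png')
print(env.state()['ee_pos'])
g=cv2.imread('pics/t6_raw.png');h=cv2.cvtColor(g,cv2.COLOR_BGR2HSV)
x0,y0,x1,y1=205,222,270,285
m=cv2.inRange(cv2.resize(h[y0:y1,x0:x1],None,fx=4,fy=4,interpolation=cv2.INTER_CUBIC),(0,0,130),(179,70,255))
cs,_=cv2.findContours(m,cv2.RETR_EXTERNAL,cv2.CHAIN_APPROX_NONE); c=max(cs,key=cv2.contourArea)
p=(c.reshape(-1,2)+.5)/4-.5+[x0,y0]; P=np.array([onz('top',q,94.3) for q in p])
cc=circ(P);r=np.hypot(P[:,0]-cc[0],P[:,1]-cc[1])-cc[2];print(np.round(cc,1),r.std())
E
```

```text
[ 599.42663904 -127.04032461  104.55496865]
[430.2 124.2  45.9] 1.5018091262962814
```

View pics/t6.png

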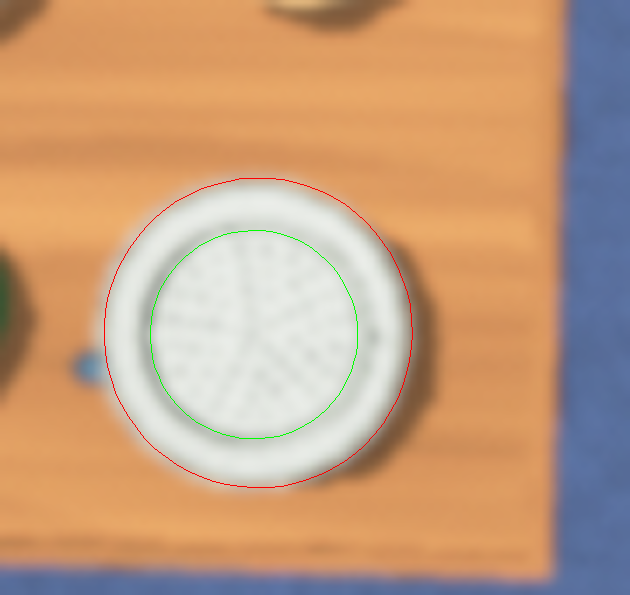

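View pics/s6.png

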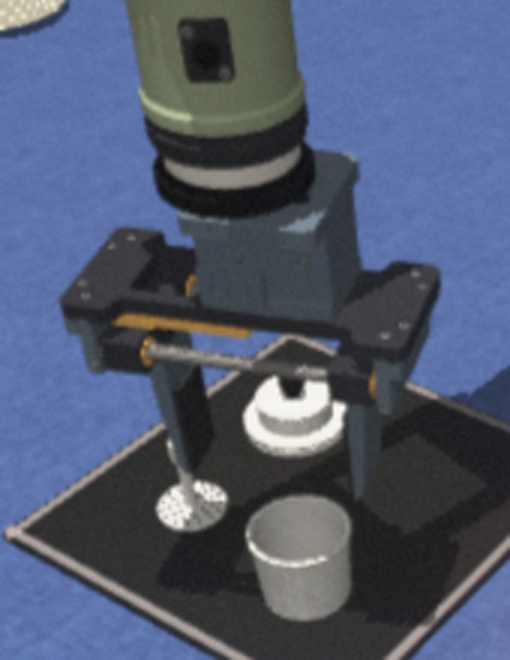

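Emit:
{"op": "drive_tool", "data": {
  "motion": [
    [[0, 0, -0.006], [0, 0, 0]],
    [[0, 0, -0.006], [0, 0, 0]],
    [[0, 0, -0.006], [0, 0, 0]],
    [[0, 0, -0.006], [0, 0, 0]],
    [[0, 0, -0.006], [0, 0, 0]],
    [[0, 0, -0.006], [0, 0, 0]],
    [[0, 0, -0.004], [0, 0, 0]],
    [[0, 0, 0], [0, 0, 0]],
    [[0, 0, 0], [0, 0, 0]],
    [[0, 0, 0], [0, 0, 0]]
  ]
}}

```text
time_s: 16.28
ee_pos: [599.5, -124.0, 68.8]
ee_rot: [-180.0, -0.0, -67.3]
force: [-0.3, -0.4, 0.5]
gripper_width: 91.3
```

```bash
python3 - <<'E'
from h import *
snap('scene',(100,60,270,240),3.3,'pics/s7.png')
print(env.state()['ee_pos'])
E
```

```text
[ 599.57783802 -124.03714368   68.91900679]
```

View pics/s7.png

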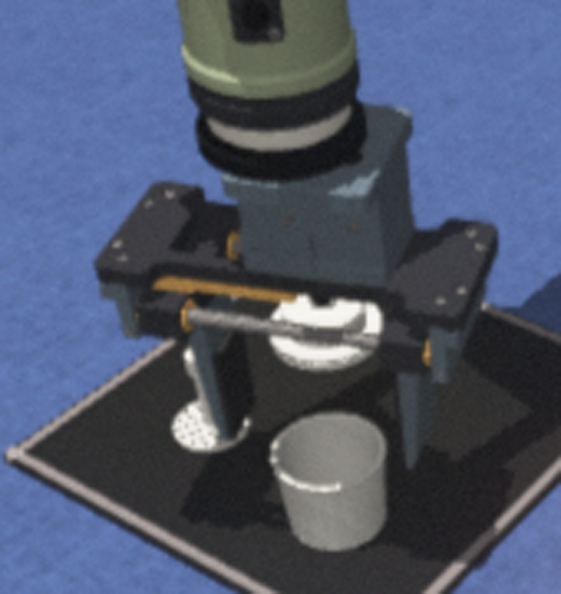

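The jaws straddle the chamber rim with clearance. I'm lowering to z 25.

Emit:
{"op": "drive_tool", "data": {
  "motion": [
    [[0, 0, -0.005], [0, 0, 0]],
    [[0, 0, -0.006], [0, 0, 0]],
    [[0, 0, -0.006], [0, 0, 0]],
    [[0, 0, -0.006], [0, 0, 0]],
    [[0, 0, -0.006], [0, 0, 0]],
    [[0, 0, -0.006], [0, 0, 0]],
    [[0, 0, -0.005], [0, 0, 0]],
    [[0, 0, -0.003], [0, 0, 0]],
    [[0, 0, -0.001], [0, 0, 0]],
    [[0, 0, 0], [0, 0, 0]]
  ]
}}

```text
time_s: 17.17
ee_pos: [599.2, -123.9, 24.2]
ee_rot: [180.0, 0.0, -67.3]
force: [0.6, 0.3, -0.1]
gripper_width: 91.1
```

Emit:
{"op": "drive_tool", "data": {
  "motion": [
    [[0, 0, 0], [0, 0, 0]],
    [[0, 0, 0], [0, 0, 0]],
    [[0, 0, 0], [0, 0, 0]],
    [[0, 0, 0], [0, 0, 0]],
    [[0, 0, 0], [0, 0, 0]],
    [[0, 0, 0], [0, 0, 0]],
    [[0, 0, 0], [0, 0, 0]],
    [[0, 0, 0], [0, 0, 0]],
    [[0, 0, 0], [0, 0, 0]],
    [[0, 0, 0], [0, 0, 0]]
  ],
  "claw": 0.4,
  "force": 20
}}

```text
time_s: 18.0
ee_pos: [599.5, -124.0, 24.8]
ee_rot: [-180.0, -0.0, -67.3]
force: [-0.2, -1.3, 2.3]
gripper_width: 58.7
```

Emit:
{"op": "drive_tool", "data": {
  "motion": [
    [[0, 0, 0], [0, 0, 0]],
    [[0, 0, 0], [0, 0, 0]],
    [[0, 0, 0.002], [0, 0, 0]],
    [[0, 0, 0.003], [0, 0, 0]],
    [[0, 0, 0.005], [0, 0, 0]],
    [[0, 0, 0.006], [0, 0, 0]],
    [[0, 0, 0.006], [0, 0, 0]],
    [[0, 0, 0.005], [0, 0, 0]],
    [[0, 0, 0.003], [0, 0, 0]],
    [[0, 0, 0], [0, 0, 0]]
  ]
}}

```text
time_s: 18.83
ee_pos: [599.9, -124.1, 55.7]
ee_rot: [-179.9, -0.1, -67.3]
force: [0.4, 1.1, -1.7]
gripper_width: 58.6
```

```bash
python3 - <<'E'
from h import *
snap('scene',(100,60,270,240),3.3,'pics/s8.png')
print(env.state()['ee_pos'])
E
```

```text
[ 599.57682081 -124.00264185   55.14824564]
```

View pics/s8.png

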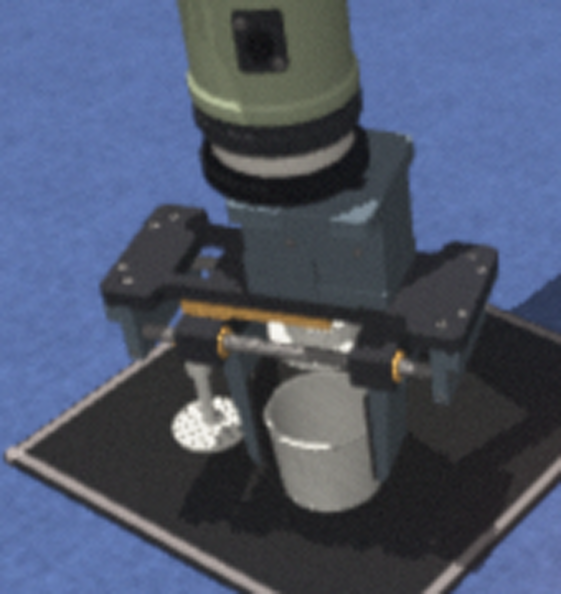

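The chamber is held. I'm carrying it to the base.

Emit:
{"op": "drive_tool", "data": {
  "motion": [
    [[-0.003, 0.005, 0.009], [0, 0, 0]],
    [[-0.006, 0.009, 0.009], [0, 0, 0]],
    [[-0.008, 0.012, 0.009], [0, 0, 0]],
    [[-0.01, 0.014, 0.009], [0, 0, 0]],
    [[-0.01, 0.015, 0.009], [0, 0, 0]],
    [[-0.01, 0.015, 0.009], [0, 0, 0]],
    [[-0.01, 0.015, 0.009], [0, 0, 0]],
    [[-0.01, 0.015, 0.009], [0, 0, 0]],
    [[-0.01, 0.015, 0.009], [0, 0, 0]],
    [[-0.01, 0.015, 0.009], [0, 0, 0]]
  ]
}}

```text
time_s: 19.72
ee_pos: [510.7, 7.7, 145.9]
ee_rot: [-180.0, 0.0, -67.3]
force: [-0.1, 0.3, -0.8]
gripper_width: 58.9
```

Emit:
{"op": "drive_tool", "data": {
  "motion": [
    [[-0.01, 0.015, 0], [0, 0, 0]],
    [[-0.01, 0.015, 0], [0, 0, 0]],
    [[-0.01, 0.015, 0], [0, 0, 0]],
    [[-0.01, 0.015, 0], [0, 0, 0]],
    [[-0.01, 0.015, 0], [0, 0, 0]],
    [[-0.01, 0.015, 0], [0, 0, 0]],
    [[-0.01, 0.013, 0], [0, 0, 0]],
    [[-0.007, 0.009, 0], [0, 0, 0]],
    [[-0.0047, 0.005, 0], [0, 0, 0]],
    [[0, 0, 0], [0, 0, 0]]
  ]
}}

```text
time_s: 20.55
ee_pos: [429.3, 123.9, 145.0]
ee_rot: [-180.0, 0.0, -67.2]
force: [1.3, -0.0, -1.4]
gripper_width: 58.5
```

```bash
python3 - <<'E'
from h import *
print(env.state()['ee_pos'])
snap('scene',(310,70,430,220),4,'pics/s9.png')
E
```

```text
[429.30181554 123.92291104 145.02265998]
```

View pics/s9.png

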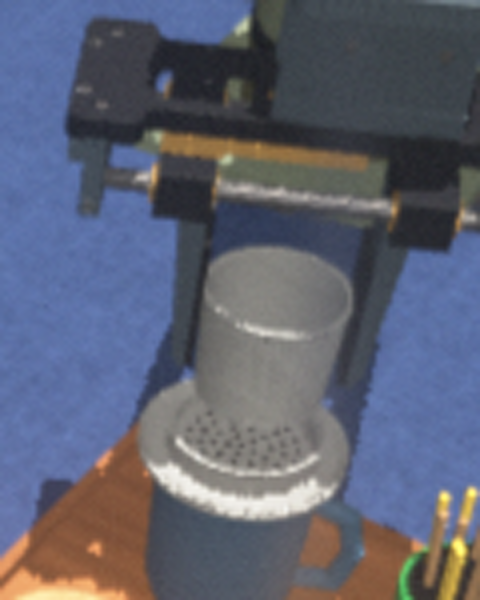

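Emit:
{"op": "drive_tool", "data": {
  "motion": [
    [[0, 0, 0], [0, 0, 0]],
    [[0, 0, -0.003], [0, 0, 0]],
    [[0, 0, -0.003], [0, 0, 0]],
    [[0, 0, -0.003], [0, 0, 0]],
    [[0, 0, -0.003], [0, 0, 0]],
    [[0, 0, -0.003], [0, 0, 0]],
    [[0, 0, -0.002], [0, 0, 0]],
    [[0, 0, -0.001], [0, 0, 0]],
    [[0, 0, 0], [0, 0, 0]],
    [[0, 0, 0], [0, 0, 0]]
  ]
}}

```text
time_s: 21.43
ee_pos: [430.6, 123.1, 126.6]
ee_rot: [180.0, -0.0, -67.3]
force: [-1.3, 0.3, -1.0]
gripper_width: 58.5
```

```bash
python3 - <<'E'
from h import *
p=env.state()['ee_pos'];print(p)
z=p[2]-22.3
snap('scene',(320,90,420,210),5,'pics/s10.png',[(430.9,122.9,31,z+50,R),(430.9,122.9,45,82.2+12.5,R),(430.9,122.9,30,82.2+23,G),(430.9,122.9,27,z,G)])
E
```

```text
[430.63032645 123.05586463 126.56248707]
```

View pics/s10.png

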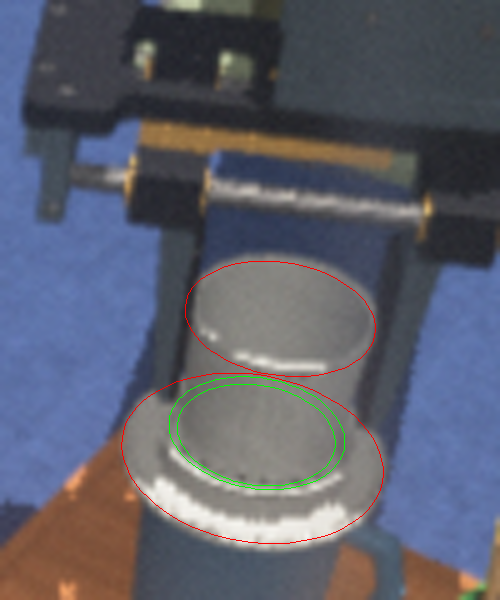

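Emit:
{"op": "drive_tool", "data": {
  "motion": [
    [[0, 0, -0.001], [0, 0, 0]],
    [[0, 0, -0.001], [0, 0, 0]],
    [[0, 0, -0.001], [0, 0, 0]],
    [[0, 0, -0.001], [0, 0, 0]],
    [[0, 0, -0.001], [0, 0, 0]],
    [[0, 0, -0.001], [0, 0, 0]],
    [[0, 0, -0.001], [0, 0, 0]],
    [[0, 0, -0.001], [0, 0, 0]],
    [[0, 0, 0], [0, 0, 0]],
    [[0, 0, 0], [0, 0, 0]]
  ]
}}

```text
time_s: 22.32
ee_pos: [430.6, 123.0, 118.5]
ee_rot: [180.0, -0.0, -67.3]
force: [0.3, 1.0, -0.6]
gripper_width: 59.0
```

Emit:
{"op": "drive_tool", "data": {
  "motion": [
    [[0, 0, -0.001], [0, 0, 0]],
    [[0, 0, -0.001], [0, 0, 0]],
    [[0, 0, -0.001], [0, 0, 0]],
    [[0, 0, -0.0005], [0, 0, 0]],
    [[0, 0, -0.0005], [0, 0, 0]],
    [[0, 0, 0], [0, 0, 0]],
    [[0, 0, 0], [0, 0, 0]],
    [[0, 0, 0], [0, 0, 0]],
    [[0, 0, 0], [0, 0, 0]],
    [[0, 0, 0], [0, 0, 0]]
  ]
}}

```text
time_s: 23.15
ee_pos: [430.6, 123.0, 114.6]
ee_rot: [-180.0, -0.0, -67.3]
force: [0.1, -0.4, -1.6]
gripper_width: 58.9
```

No lateral contact, and it is about 1 mm above the predicted seat at 113.5.

Emit:
{"op": "drive_tool", "data": {
  "motion": [
    [[0, 0, -0.0004], [0, 0, 0]],
    [[0, 0, -0.0004], [0, 0, 0]],
    [[0, 0, -0.0004], [0, 0, 0]],
    [[0, 0, 0], [0, 0, 0]],
    [[0, 0, 0], [0, 0, 0]],
    [[0, 0, 0], [0, 0, 0]],
    [[0, 0, 0], [0, 0, 0]],
    [[0, 0, 0], [0, 0, 0]],
    [[0, 0, 0], [0, 0, 0]],
    [[0, 0, 0], [0, 0, 0]]
  ]
}}

```text
time_s: 23.98
ee_pos: [430.8, 123.1, 113.8]
ee_rot: [-180.0, -0.0, -67.3]
force: [-0.8, 0.7, 6.0]
gripper_width: 58.8
```

Contact at 113.8, matching the prediction. I'm releasing.

Emit:
{"op": "drive_tool", "data": {
  "motion": [
    [[0, 0, 0.0004], [0, 0, 0]],
    [[0, 0, 0], [0, 0, 0]],
    [[0, 0, 0], [0, 0, 0]],
    [[0, 0, 0], [0, 0, 0]],
    [[0, 0, 0], [0, 0, 0]],
    [[0, 0, 0], [0, 0, 0]],
    [[0, 0, 0], [0, 0, 0]],
    [[0, 0, 0], [0, 0, 0]],
    [[0, 0, 0], [0, 0, 0]],
    [[0, 0, 0], [0, 0, 0]]
  ]
}}

```text
time_s: 24.82
ee_pos: [430.7, 123.1, 113.8]
ee_rot: [-180.0, -0.0, -67.3]
force: [-0.7, -1.2, 3.6]
gripper_width: 58.4
```

Emit:
{"op": "drive_tool", "data": {
  "motion": [
    [[0, 0, 0], [0, 0, 0]],
    [[0, 0, 0], [0, 0, 0]],
    [[0, 0, 0], [0, 0, 0]],
    [[0, 0, 0], [0, 0, 0]],
    [[0, 0, 0], [0, 0, 0]],
    [[0, 0, 0], [0, 0, 0]],
    [[0, 0, 0], [0, 0, 0]],
    [[0, 0, 0], [0, 0, 0]],
    [[0, 0, 0], [0, 0, 0]],
    [[0, 0, 0], [0, 0, 0]]
  ],
  "claw": 0.98
}}

```text
time_s: 25.65
ee_pos: [430.6, 123.0, 113.8]
ee_rot: [180.0, -0.0, -67.3]
force: [-0.1, 0.4, -0.6]
gripper_width: 89.2
```

Emit:
{"op": "drive_tool", "data": {
  "motion": [
    [[0, 0, 0.003], [0, 0, 0]],
    [[0, 0, 0.006], [0, 0, 0]],
    [[0, 0, 0.009], [0, 0, 0]],
    [[0, 0, 0.012], [0, 0, 0]],
    [[0, 0, 0.012], [0, 0, 0]],
    [[0, 0, 0.012], [0, 0, 0]],
    [[0, 0, 0.012], [0, 0, 0]],
    [[0, 0, 0.012], [0, 0, 0]],
    [[0, 0, 0.008], [0, 0, 0]],
    [[0, 0, 0], [0, 0, 0]]
  ]
}}

```text
time_s: 26.48
ee_pos: [431.9, 123.4, 202.1]
ee_rot: [-179.7, -0.0, -67.3]
force: [0.9, 0.7, 0.3]
gripper_width: 89.2
```

```bash
python3 - <<'E'
from h import *
p=env.state()['ee_pos'];print(p)
snap('scene',(310,90,430,240),4.4,'pics/s11.png')
E
```

```text
[431.87146604 123.3770703  202.10424241]
```

View pics/s11.png

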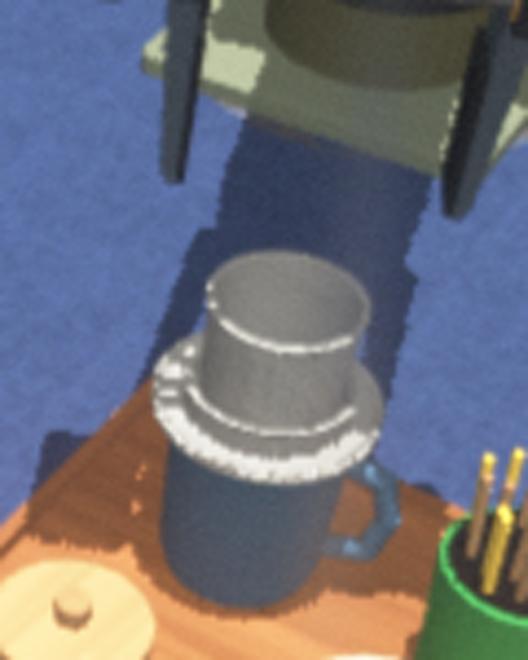

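The chamber is seated in the collar, upright and released. Next the press.

Emit:
{"op": "drive_tool", "data": {
  "motion": [
    [[0.0078, -0.0179, 0], [0, 0, 0]],
    [[0.0078, -0.0179, 0], [0, 0, 0]],
    [[0.0078, -0.0179, 0], [0, 0, 0]],
    [[0.0078, -0.0179, 0], [0, 0, 0]],
    [[0.0078, -0.0179, 0], [0, 0, 0]],
    [[0.0078, -0.0179, 0], [0, 0, 0]],
    [[0.0078, -0.0179, 0], [0, 0, 0]],
    [[0.0078, -0.0179, 0], [0, 0, 0]],
    [[0.0078, -0.0179, 0], [0, 0, 0]],
    [[0.0078, -0.0179, 0], [0, 0, 0]]
  ],
  "claw": 0.5
}}

```text
time_s: 27.37
ee_pos: [508.4, -56.9, 198.9]
ee_rot: [179.9, 0.0, -67.3]
force: [-0.5, 0.5, 0.7]
gripper_width: 45.8
```

Emit:
{"op": "drive_tool", "data": {
  "motion": [
    [[0.0078, -0.0179, -0.01], [0, 0, 0]],
    [[0.0078, -0.0179, -0.01], [0, 0, 0]],
    [[0.0078, -0.0179, -0.01], [0, 0, 0]],
    [[0.0078, -0.0179, -0.01], [0, 0, 0]],
    [[0.0078, -0.0179, -0.01], [0, 0, 0]],
    [[0.0078, -0.0179, -0.01], [0, 0, 0]],
    [[0.0078, -0.0179, -0.01], [0, 0, 0]],
    [[0.0078, -0.0179, -0.01], [0, 0, 0]],
    [[0.0078, -0.0179, -0.01], [0, 0, 0]],
    [[0.0075, -0.0173, -0.01], [0, 0, 0]]
  ]
}}

```text
time_s: 28.2
ee_pos: [586.0, -235.1, 98.2]
ee_rot: [179.9, 0.1, -67.3]
force: [1.0, 0.6, -0.2]
gripper_width: 45.5
```

Emit:
{"op": "drive_tool", "data": {
  "motion": [
    [[0, 0, -0.006], [0, 0, 0]],
    [[0, 0, -0.006], [0, 0, 0]],
    [[0, 0, -0.006], [0, 0, 0]],
    [[0, 0, -0.005], [0, 0, 0]],
    [[0, 0, -0.004], [0, 0, 0]],
    [[0, 0, -0.003], [0, 0, 0]],
    [[0, 0, 0], [0, 0, 0]],
    [[0, 0, 0], [0, 0, 0]],
    [[0, 0, 0], [0, 0, 0]],
    [[0, 0, 0], [0, 0, 0]]
  ]
}}

```text
time_s: 29.03
ee_pos: [586.6, -234.4, 70.2]
ee_rot: [-180.0, -0.0, -67.3]
force: [0.8, -0.1, 0.7]
gripper_width: 45.3
```

```bash
python3 - <<'E'
from h import *
p=env.state()['ee_pos'];print(p)
snap('scene',(90,70,220,220),4,'pics/s12.png',[(586.4,-234.3,7,59.5,R),(586.4,-234.3,22.5,6.5,G)])
snap('top',(195,205,285,290),7,'pics/t12.png',[(430.7,123,45,82.3+12.5,R),(430.7,123,31,82.3+59,G)])
E
```

```text
[ 586.57018701 -234.37405628   70.24649286]
```

View pics/s12.png

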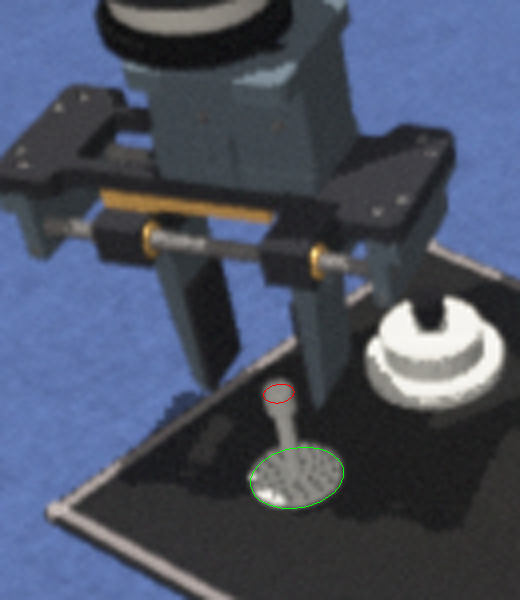

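View pics/t12.png

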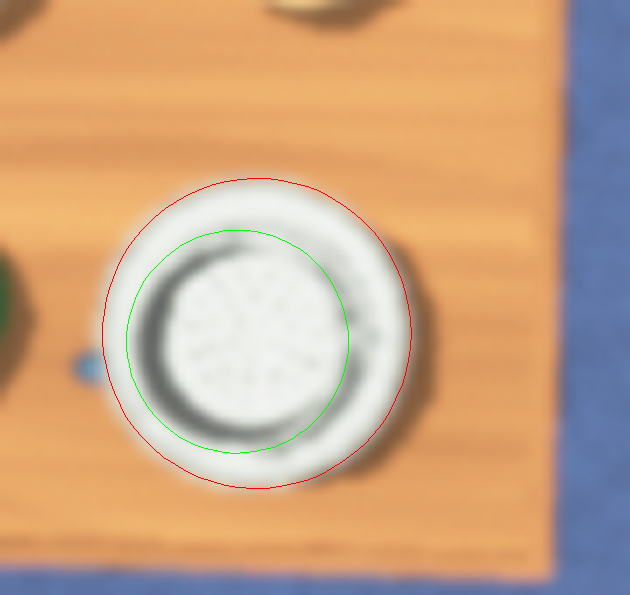

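The knob lies between the fingers. I'm lowering to z of about 50 and gripping it.

Emit:
{"op": "drive_tool", "data": {
  "motion": [
    [[0, 0, -0.003], [0, 0, 0]],
    [[0, 0, -0.004], [0, 0, 0]],
    [[0, 0, -0.004], [0, 0, 0]],
    [[0, 0, -0.004], [0, 0, 0]],
    [[0, 0, -0.003], [0, 0, 0]],
    [[0, 0, -0.002], [0, 0, 0]],
    [[0, 0, 0], [0, 0, 0]],
    [[0, 0, 0], [0, 0, 0]],
    [[0, 0, 0], [0, 0, 0]],
    [[0, 0, 0], [0, 0, 0]]
  ]
}}

```text
time_s: 29.97
ee_pos: [586.5, -234.4, 50.0]
ee_rot: [-180.0, -0.0, -67.3]
force: [0.5, -0.1, -0.2]
gripper_width: 45.4
```

Emit:
{"op": "drive_tool", "data": {
  "motion": [
    [[0, 0, 0], [0, 0, 0]],
    [[0, 0, 0], [0, 0, 0]],
    [[0, 0, 0], [0, 0, 0]],
    [[0, 0, 0], [0, 0, 0]],
    [[0, 0, 0], [0, 0, 0]],
    [[0, 0, 0], [0, 0, 0]],
    [[0, 0, 0], [0, 0, 0]],
    [[0, 0, 0], [0, 0, 0]],
    [[0, 0, 0], [0, 0, 0]],
    [[0, 0, 0], [0, 0, 0]]
  ],
  "claw": 0,
  "force": 20
}}

```text
time_s: 30.8
ee_pos: [586.3, -234.4, 49.7]
ee_rot: [180.0, -0.0, -67.3]
force: [-0.4, -0.8, -0.7]
gripper_width: 12.9
```

Emit:
{"op": "drive_tool", "data": {
  "motion": [
    [[0, 0, 0], [0, 0, 0]],
    [[0, 0, 0], [0, 0, 0]],
    [[0, 0, 0.002], [0, 0, 0]],
    [[0, 0, 0.004], [0, 0, 0]],
    [[0, 0, 0.006], [0, 0, 0]],
    [[0, 0, 0.006], [0, 0, 0]],
    [[0, 0, 0.006], [0, 0, 0]],
    [[0, 0, 0.004], [0, 0, 0]],
    [[0, 0, 0.002], [0, 0, 0]],
    [[0, 0, 0], [0, 0, 0]]
  ]
}}

```text
time_s: 31.63
ee_pos: [586.7, -234.5, 80.6]
ee_rot: [-179.9, -0.1, -67.3]
force: [-0.5, 0.8, -0.9]
gripper_width: 13.0
```

```bash
python3 - <<'E'
from h import *
p=env.state()['ee_pos'];print(p)
z=p[2]-47.8
snap('scene',(90,70,220,220),4,'pics/s13.png',[(586.4,-234.3,22.5,z+4,G)])
E
```

```text
[ 586.65611302 -234.49804742   80.64761916]
```

View pics/s13.png

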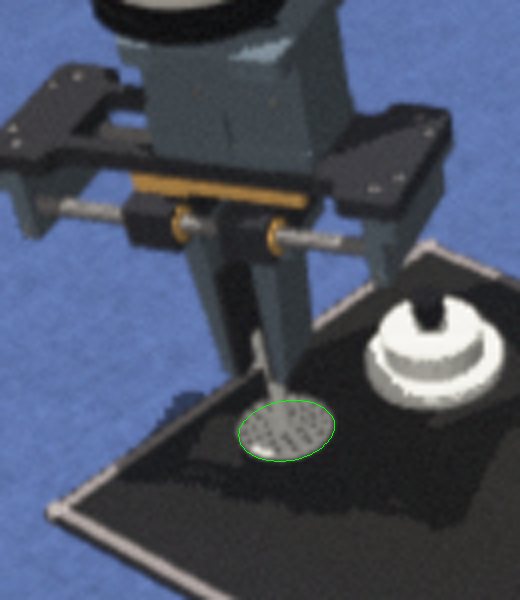

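The press is held level. I'm raising it and carrying it over the chamber.

Emit:
{"op": "drive_tool", "data": {
  "motion": [
    [[-0.004, 0.008, 0.013], [0, 0, 0]],
    [[-0.007, 0.015, 0.013], [0, 0, 0]],
    [[-0.008, 0.018, 0.013], [0, 0, 0]],
    [[-0.008, 0.019, 0.013], [0, 0, 0]],
    [[-0.009, 0.02, 0.013], [0, 0, 0]],
    [[-0.009, 0.02, 0.013], [0, 0, 0]],
    [[-0.009, 0.02, 0.013], [0, 0, 0]],
    [[-0.009, 0.02, 0.013], [0, 0, 0]],
    [[-0.009, 0.02, 0.013], [0, 0, 0]],
    [[-0.009, 0.02, 0.013], [0, 0, 0]]
  ]
}}

```text
time_s: 32.52
ee_pos: [504.1, -53.0, 211.0]
ee_rot: [-180.0, 0.0, -67.3]
force: [-0.0, 0.2, -1.1]
gripper_width: 13.3
```

Emit:
{"op": "drive_tool", "data": {
  "motion": [
    [[-0.009, 0.02, 0], [0, 0, 0]],
    [[-0.009, 0.02, 0], [0, 0, 0]],
    [[-0.009, 0.02, 0], [0, 0, 0]],
    [[-0.009, 0.02, 0], [0, 0, 0]],
    [[-0.009, 0.02, 0], [0, 0, 0]],
    [[-0.008, 0.02, 0], [0, 0, 0]],
    [[-0.008, 0.02, 0], [0, 0, 0]],
    [[-0.007, 0.018, 0], [0, 0, 0]],
    [[-0.004, 0.012, 0], [0, 0, 0]],
    [[-0.0027, 0.0074, 0], [0, 0, 0]]
  ]
}}

```text
time_s: 33.35
ee_pos: [429.3, 124.4, 210.3]
ee_rot: [-180.0, 0.0, -67.2]
force: [0.9, -0.3, -0.7]
gripper_width: 13.1
```

Emit:
{"op": "drive_tool", "data": {
  "motion": [
    [[0, 0, 0], [0, 0, 0]],
    [[0, 0, 0], [0, 0, 0]],
    [[0, 0, 0], [0, 0, 0]],
    [[0, 0, 0], [0, 0, 0]],
    [[0, 0, 0], [0, 0, 0]],
    [[0, 0, 0], [0, 0, 0]],
    [[0, 0, 0], [0, 0, 0]],
    [[0, 0, 0], [0, 0, 0]],
    [[0, 0, 0], [0, 0, 0]],
    [[0, 0, 0], [0, 0, 0]]
  ]
}}

```text
time_s: 34.18
ee_pos: [430.6, 123.0, 209.8]
ee_rot: [180.0, -0.0, -67.3]
force: [0.1, 0.5, -0.8]
gripper_width: 13.1
```

```bash
python3 - <<'E'
from h import *
p=env.state()['ee_pos'];print(p)
z=p[2]-47.4
snap('scene',(320,40,420,190),4,'pics/s14.png',[(p[0],p[1],22.5,z+4,G),(430.7,123,31,141.5,R)])
E
```

```text
[430.60509566 122.98291144 209.75209107]
```

View pics/s14.png

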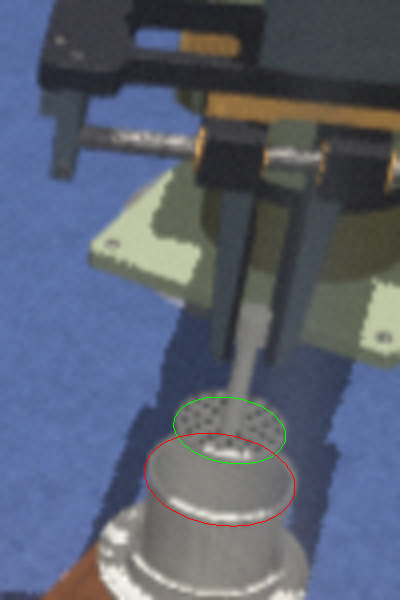

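Aligned: the disc at about (230,428) is over the mouth centre. I'm lowering.

Emit:
{"op": "drive_tool", "data": {
  "motion": [
    [[0, 0, -0.003], [0, 0, 0]],
    [[0, 0, -0.004], [0, 0, 0]],
    [[0, 0, -0.004], [0, 0, 0]],
    [[0, 0, -0.004], [0, 0, 0]],
    [[0, 0, -0.004], [0, 0, 0]],
    [[0, 0, -0.004], [0, 0, 0]],
    [[0, 0, -0.004], [0, 0, 0]],
    [[0, 0, -0.003], [0, 0, 0]],
    [[0, 0, -0.002], [0, 0, 0]],
    [[0, 0, 0], [0, 0, 0]]
  ]
}}

```text
time_s: 35.07
ee_pos: [430.3, 123.0, 177.3]
ee_rot: [179.9, 0.0, -67.3]
force: [-0.2, 0.1, -0.2]
gripper_width: 13.0
```

Emit:
{"op": "drive_tool", "data": {
  "motion": [
    [[0, 0, -0.003], [0, 0, 0]],
    [[0, 0, -0.004], [0, 0, 0]],
    [[0, 0, -0.004], [0, 0, 0]],
    [[0, 0, -0.004], [0, 0, 0]],
    [[0, 0, -0.004], [0, 0, 0]],
    [[0, 0, -0.004], [0, 0, 0]],
    [[0, 0, -0.003], [0, 0, 0]],
    [[0, 0, -0.002], [0, 0, 0]],
    [[0, 0, -0.001], [0, 0, 0]],
    [[0, 0, 0], [0, 0, 0]]
  ]
}}

```text
time_s: 35.9
ee_pos: [430.5, 123.0, 148.6]
ee_rot: [180.0, -0.0, -67.3]
force: [0.0, -1.0, -0.1]
gripper_width: 13.0
```

```bash
python3 - <<'E'
from h import *
p=env.state()['ee_pos'];print(p)
snap('scene',(320,60,420,210),4,'pics/s15.png')
E
```

```text
[430.48898729 123.02750506 148.55540033]
```

View pics/s15.png

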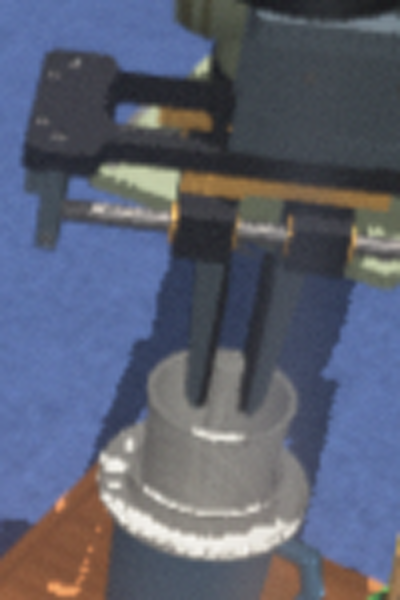

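Emit:
{"op": "drive_tool", "data": {
  "motion": [
    [[0, 0, -0.001], [0, 0, 0]],
    [[0, 0, -0.001], [0, 0, 0]],
    [[0, 0, -0.001], [0, 0, 0]],
    [[0, 0, -0.001], [0, 0, 0]],
    [[0, 0, -0.001], [0, 0, 0]],
    [[0, 0, -0.0005], [0, 0, 0]],
    [[0, 0, 0], [0, 0, 0]],
    [[0, 0, 0], [0, 0, 0]],
    [[0, 0, 0], [0, 0, 0]],
    [[0, 0, 0], [0, 0, 0]]
  ]
}}

```text
time_s: 36.78
ee_pos: [430.6, 123.0, 143.3]
ee_rot: [-180.0, -0.0, -67.3]
force: [0.7, 0.1, -0.5]
gripper_width: 12.9
```

Emit:
{"op": "drive_tool", "data": {
  "motion": [
    [[0, 0, -0.0003], [0, 0, 0]],
    [[0, 0, -0.0003], [0, 0, 0]],
    [[0, 0, -0.0002], [0, 0, 0]],
    [[0, 0, 0], [0, 0, 0]],
    [[0, 0, 0], [0, 0, 0]],
    [[0, 0, 0], [0, 0, 0]],
    [[0, 0, 0], [0, 0, 0]],
    [[0, 0, 0], [0, 0, 0]],
    [[0, 0, 0], [0, 0, 0]],
    [[0, 0, 0], [0, 0, 0]]
  ]
}}

```text
time_s: 37.62
ee_pos: [430.6, 123.1, 142.5]
ee_rot: [-180.0, -0.0, -67.3]
force: [-0.2, 0.0, -1.0]
gripper_width: 12.9
```

Emit:
{"op": "drive_tool", "data": {
  "motion": [
    [[0, 0, -0.0003], [0, 0, 0]],
    [[0, 0, -0.0003], [0, 0, 0]],
    [[0, 0, -0.0002], [0, 0, 0]],
    [[0, 0, 0], [0, 0, 0]],
    [[0, 0, 0], [0, 0, 0]],
    [[0, 0, 0], [0, 0, 0]],
    [[0, 0, 0], [0, 0, 0]],
    [[0, 0, 0], [0, 0, 0]],
    [[0, 0, 0], [0, 0, 0]],
    [[0, 0, 0], [0, 0, 0]]
  ]
}}

```text
time_s: 38.45
ee_pos: [430.7, 123.0, 141.7]
ee_rot: [-180.0, -0.0, -67.3]
force: [0.1, 0.3, 0.4]
gripper_width: 13.0
```

Emit:
{"op": "drive_tool", "data": {
  "motion": [
    [[0, 0, -0.0003], [0, 0, 0]],
    [[0, 0, -0.0003], [0, 0, 0]],
    [[0, 0, 0], [0, 0, 0]],
    [[0, 0, 0], [0, 0, 0]],
    [[0, 0, 0], [0, 0, 0]],
    [[0, 0, 0], [0, 0, 0]],
    [[0, 0, 0], [0, 0, 0]],
    [[0, 0, 0], [0, 0, 0]],
    [[0, 0, 0], [0, 0, 0]],
    [[0, 0, 0], [0, 0, 0]]
  ]
}}

```text
time_s: 39.28
ee_pos: [430.9, 123.0, 141.6]
ee_rot: [-180.0, -0.0, -67.3]
force: [-0.6, -0.5, 5.6]
gripper_width: 13.2
```

5.6 N on the chamber floor at the expected height (141.6 vs 141.9). I'm holding once more, easing off, and releasing.

Emit:
{"op": "drive_tool", "data": {
  "motion": [
    [[0, 0, 0], [0, 0, 0]],
    [[0, 0, 0], [0, 0, 0]],
    [[0, 0, 0], [0, 0, 0]],
    [[0, 0, 0], [0, 0, 0]],
    [[0, 0, 0], [0, 0, 0]],
    [[0, 0, 0.0003], [0, 0, 0]],
    [[0, 0, 0.0002], [0, 0, 0]],
    [[0, 0, 0], [0, 0, 0]],
    [[0, 0, 0], [0, 0, 0]],
    [[0, 0, 0], [0, 0, 0]]
  ]
}}

```text
time_s: 40.12
ee_pos: [430.7, 123.0, 141.6]
ee_rot: [-180.0, -0.0, -67.3]
force: [-0.4, -1.0, 3.6]
gripper_width: 12.8
```

Emit:
{"op": "drive_tool", "data": {
  "motion": [
    [[0, 0, 0], [0, 0, 0]],
    [[0, 0, 0], [0, 0, 0]],
    [[0, 0, 0], [0, 0, 0]],
    [[0, 0, 0], [0, 0, 0]],
    [[0, 0, 0], [0, 0, 0]],
    [[0, 0, 0], [0, 0, 0]],
    [[0, 0, 0], [0, 0, 0]],
    [[0, 0, 0], [0, 0, 0]],
    [[0, 0, 0], [0, 0, 0]],
    [[0, 0, 0], [0, 0, 0]]
  ],
  "claw": 0.35
}}

```text
time_s: 40.95
ee_pos: [430.4, 123.0, 141.4]
ee_rot: [180.0, 0.0, -67.3]
force: [0.3, -0.1, -1.4]
gripper_width: 32.0
```

Emit:
{"op": "drive_tool", "data": {
  "motion": [
    [[0, 0, 0.003], [0, 0, 0]],
    [[0, 0, 0.006], [0, 0, 0]],
    [[0, 0, 0.008], [0, 0, 0]],
    [[0, 0, 0.008], [0, 0, 0]],
    [[0, 0, 0.008], [0, 0, 0]],
    [[0, 0, 0.008], [0, 0, 0]],
    [[0, 0, 0.008], [0, 0, 0]],
    [[0, 0, 0.006], [0, 0, 0]],
    [[0, 0, 0.003], [0, 0, 0]],
    [[0, 0, 0], [0, 0, 0]]
  ]
}}

```text
time_s: 41.78
ee_pos: [431.0, 123.2, 200.4]
ee_rot: [-179.9, -0.0, -67.3]
force: [0.2, 0.2, -2.3]
gripper_width: 32.1
```

```bash
python3 - <<'E'
from h import *
p=env.state()['ee_pos'];print(p)
snap('scene',(320,60,420,210),4,'pics/s16.png',[(430.7,123,7,151.5,R)])
E
```

```text
[431.02120922 123.16390098 200.42691172]
```

View pics/s16.png

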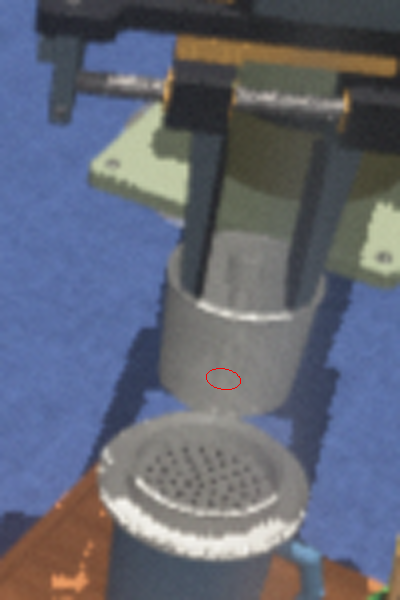

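The fingers' backs (32 + 27 = 59 mm) wedged in the chamber's mouth (56 mm bore) when I opened them, so the chamber and press came up with the gripper. The base stayed put. I'll lower it straight back the same way, gently, before changing the opening.

Emit:
{"op": "drive_tool", "data": {
  "motion": [
    [[0, 0, 0], [0, 0, 0]],
    [[0, 0, -0.002], [0, 0, 0]],
    [[0, 0, -0.004], [0, 0, 0]],
    [[0, 0, -0.005], [0, 0, 0]],
    [[0, 0, -0.005], [0, 0, 0]],
    [[0, 0, -0.005], [0, 0, 0]],
    [[0, 0, -0.004], [0, 0, 0]],
    [[0, 0, -0.003], [0, 0, 0]],
    [[0, 0, -0.002], [0, 0, 0]],
    [[0, 0, 0], [0, 0, 0]]
  ]
}}

```text
time_s: 42.67
ee_pos: [430.4, 122.9, 169.1]
ee_rot: [179.9, 0.0, -67.3]
force: [-0.5, 0.0, -1.4]
gripper_width: 32.3
```

```bash
python3 - <<'E'
from h import *
p=env.state()['ee_pos'];print(p)
z=p[2]-141.4+91.5
snap('scene',(320,60,420,210),4,'pics/s17.png',[(430.7,123,31,z+50,R),(430.7,123,27,z,G)])
snap('top',(195,195,285,290),6,'pics/t17.png')
E
```

```text
[430.35319129 122.9477769  169.08719891]
```

View pics/s17.png

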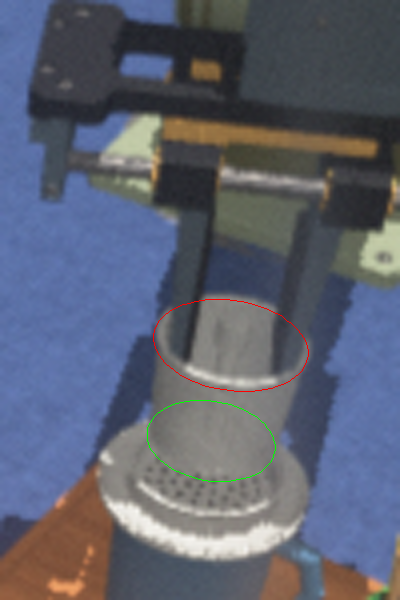

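View pics/t17.png

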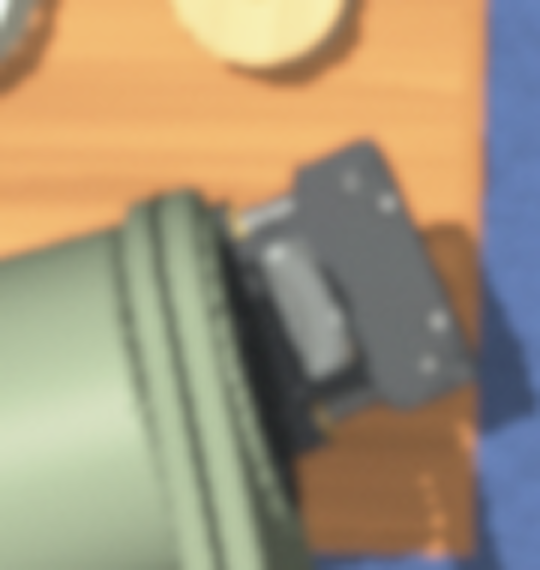

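The chamber hangs level on the predicted outline. I'm continuing down.

Emit:
{"op": "drive_tool", "data": {
  "motion": [
    [[0, 0, -0.002], [0, 0, 0]],
    [[0, 0, -0.003], [0, 0, 0]],
    [[0, 0, -0.003], [0, 0, 0]],
    [[0, 0, -0.002], [0, 0, 0]],
    [[0, 0, -0.002], [0, 0, 0]],
    [[0, 0, -0.001], [0, 0, 0]],
    [[0, 0, -0.001], [0, 0, 0]],
    [[0, 0, 0], [0, 0, 0]],
    [[0, 0, 0], [0, 0, 0]],
    [[0, 0, 0], [0, 0, 0]]
  ]
}}

```text
time_s: 43.6
ee_pos: [430.7, 123.1, 155.7]
ee_rot: [-180.0, -0.0, -67.3]
force: [1.1, 0.9, -2.1]
gripper_width: 31.7
```

Emit:
{"op": "drive_tool", "data": {
  "motion": [
    [[0, 0, -0.001], [0, 0, 0]],
    [[0, 0, -0.001], [0, 0, 0]],
    [[0, 0, -0.001], [0, 0, 0]],
    [[0, 0, -0.001], [0, 0, 0]],
    [[0, 0, -0.001], [0, 0, 0]],
    [[0, 0, -0.001], [0, 0, 0]],
    [[0, 0, -0.001], [0, 0, 0]],
    [[0, 0, -0.001], [0, 0, 0]],
    [[0, 0, 0], [0, 0, 0]],
    [[0, 0, 0], [0, 0, 0]]
  ]
}}

```text
time_s: 44.43
ee_pos: [430.6, 123.0, 147.5]
ee_rot: [180.0, -0.0, -67.3]
force: [0.8, -0.4, -1.6]
gripper_width: 31.6
```

```bash
python3 - <<'E'
from h import *
p=env.state()['ee_pos'];print(p)
z=p[2]-141.4+91.5
snap('scene',(320,60,420,210),4,'pics/s18.png')
E
```

```text
[430.55734764 123.02457566 147.50225941]
```

View pics/s18.png

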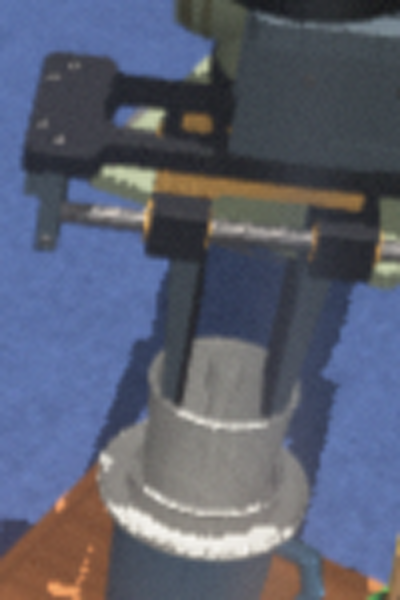

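Emit:
{"op": "drive_tool", "data": {
  "motion": [
    [[0, 0, -0.001], [0, 0, 0]],
    [[0, 0, -0.001], [0, 0, 0]],
    [[0, 0, -0.001], [0, 0, 0]],
    [[0, 0, -0.0005], [0, 0, 0]],
    [[0, 0, -0.0005], [0, 0, 0]],
    [[0, 0, -0.0005], [0, 0, 0]],
    [[0, 0, -0.0003], [0, 0, 0]],
    [[0, 0, 0], [0, 0, 0]],
    [[0, 0, 0], [0, 0, 0]],
    [[0, 0, 0], [0, 0, 0]]
  ]
}}

```text
time_s: 45.32
ee_pos: [430.6, 123.0, 142.8]
ee_rot: [-180.0, -0.0, -67.3]
force: [-0.0, -0.2, -1.8]
gripper_width: 31.7
```

Emit:
{"op": "drive_tool", "data": {
  "motion": [
    [[0, 0, -0.0004], [0, 0, 0]],
    [[0, 0, -0.0004], [0, 0, 0]],
    [[0, 0, 0], [0, 0, 0]],
    [[0, 0, 0], [0, 0, 0]],
    [[0, 0, 0], [0, 0, 0]],
    [[0, 0, 0], [0, 0, 0]],
    [[0, 0, 0], [0, 0, 0]],
    [[0, 0, 0], [0, 0, 0]],
    [[0, 0, 0], [0, 0, 0]],
    [[0, 0, 0], [0, 0, 0]]
  ]
}}

```text
time_s: 46.15
ee_pos: [430.6, 123.0, 142.0]
ee_rot: [180.0, -0.0, -67.3]
force: [-0.0, -0.2, -2.2]
gripper_width: 31.8
```

Emit:
{"op": "drive_tool", "data": {
  "motion": [
    [[0, 0, -0.0004], [0, 0, 0]],
    [[0, 0, -0.0004], [0, 0, 0]],
    [[0, 0, 0], [0, 0, 0]],
    [[0, 0, 0], [0, 0, 0]],
    [[0, 0, 0], [0, 0, 0]],
    [[0, 0, 0], [0, 0, 0]],
    [[0, 0, 0], [0, 0, 0]],
    [[0, 0, 0], [0, 0, 0]],
    [[0, 0, 0], [0, 0, 0]],
    [[0, 0, 0], [0, 0, 0]]
  ]
}}

```text
time_s: 46.98
ee_pos: [430.9, 123.1, 141.4]
ee_rot: [-180.0, -0.0, -67.3]
force: [2.1, -0.1, 3.3]
gripper_width: 31.7
```

The chamber is back on the collar floor, with contact at 141.4. I'm closing to about 22 mm, which clears both the knob (14) and the bore (49 < 56), then rising a little.

Emit:
{"op": "drive_tool", "data": {
  "motion": [
    [[0, 0, 0.0003], [0, 0, 0]],
    [[0, 0, 0], [0, 0, 0]],
    [[0, 0, 0], [0, 0, 0]],
    [[0, 0, 0], [0, 0, 0]],
    [[0, 0, 0], [0, 0, 0]],
    [[0, 0, 0], [0, 0, 0]],
    [[0, 0, 0], [0, 0, 0]],
    [[0, 0, 0], [0, 0, 0]],
    [[0, 0, 0], [0, 0, 0]],
    [[0, 0, 0], [0, 0, 0]]
  ],
  "claw": 0.24
}}

```text
time_s: 47.82
ee_pos: [430.6, 123.0, 141.5]
ee_rot: [-180.0, -0.0, -67.3]
force: [-0.4, 0.3, 0.0]
gripper_width: 22.0
```

Emit:
{"op": "drive_tool", "data": {
  "motion": [
    [[0, 0, 0.001], [0, 0, 0]],
    [[0, 0, 0.002], [0, 0, 0]],
    [[0, 0, 0.003], [0, 0, 0]],
    [[0, 0, 0.003], [0, 0, 0]],
    [[0, 0, 0.003], [0, 0, 0]],
    [[0, 0, 0.001], [0, 0, 0]],
    [[0, 0, 0], [0, 0, 0]],
    [[0, 0, 0], [0, 0, 0]],
    [[0, 0, 0], [0, 0, 0]],
    [[0, 0, 0], [0, 0, 0]]
  ]
}}

```text
time_s: 48.65
ee_pos: [430.5, 123.0, 154.3]
ee_rot: [180.0, -0.0, -67.3]
force: [0.1, -0.3, 0.6]
gripper_width: 21.8
```

```bash
python3 - <<'E'
from h import *
p=env.state()['ee_pos'];print(p)
snap('scene',(320,60,420,210),4,'pics/s19.png')
E
```

```text
[430.47415133 123.0218786  154.3459822 ]
```

View pics/s19.png

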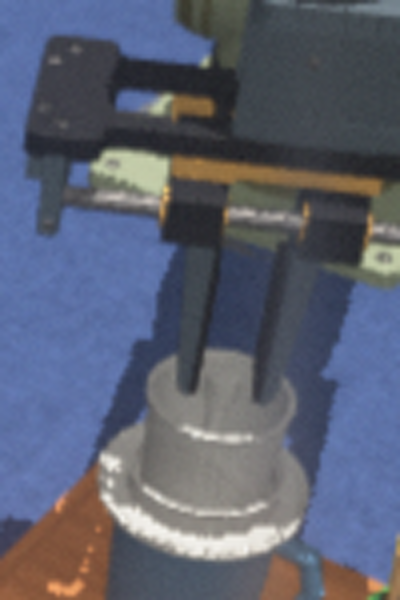

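The chamber stayed behind: its rim's front edge is at y=438, the same as seated in s15. I'm rising clear.

Emit:
{"op": "drive_tool", "data": {
  "motion": [
    [[0, 0, 0.004], [0, 0, 0]],
    [[0, 0, 0.008], [0, 0, 0]],
    [[0, 0, 0.008], [0, 0, 0]],
    [[0, 0, 0.008], [0, 0, 0]],
    [[0, 0, 0.008], [0, 0, 0]],
    [[0, 0, 0.008], [0, 0, 0]],
    [[0, 0, 0.008], [0, 0, 0]],
    [[0, 0, 0.006], [0, 0, 0]],
    [[0, 0, 0.003], [0, 0, 0]],
    [[0, 0, 0], [0, 0, 0]]
  ]
}}

```text
time_s: 49.53
ee_pos: [431.0, 123.2, 216.3]
ee_rot: [-179.9, -0.0, -67.3]
force: [-0.9, 0.3, 0.3]
gripper_width: 22.0
```

```bash
python3 - <<'E'
from h import *
p=env.state()['ee_pos'];print(p)
snap('scene',(320,80,420,200),5,'pics/s20.png',[(430.7,123,7,151.5,R),(430.7,123,31,141.5,G)])
E
```

```text
[430.97583225 123.151213   216.29579063]
```

View pics/s20.png

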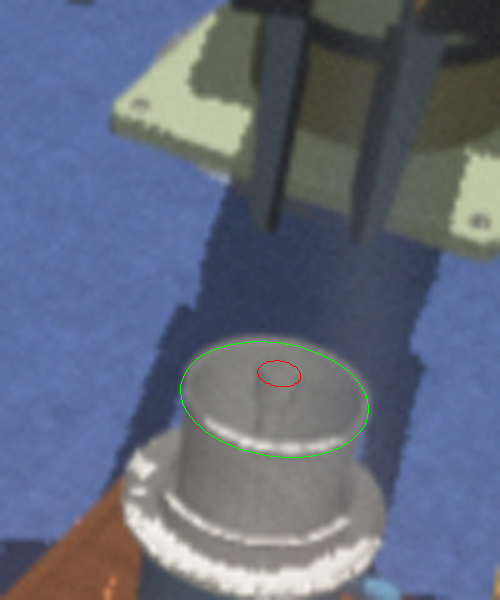

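The knob sits inside the predicted ring and the chamber rim matches its predicted outline. Now the lid. I'll check the stack from the top once the arm is away.

Emit:
{"op": "drive_tool", "data": {
  "motion": [
    [[0.0025, -0.018, 0], [0, 0, 0]],
    [[0.0025, -0.018, 0], [0, 0, 0]],
    [[0.0025, -0.018, 0], [0, 0, 0]],
    [[0.0025, -0.018, 0], [0, 0, 0]],
    [[0.0025, -0.018, 0], [0, 0, 0]],
    [[0.0025, -0.018, 0], [0, 0, 0]],
    [[0.0025, -0.018, 0], [0, 0, 0]],
    [[0.0025, -0.018, 0], [0, 0, 0]],
    [[0.0025, -0.018, 0], [0, 0, 0]],
    [[0.0025, -0.018, 0], [0, 0, 0]]
  ],
  "claw": 0.5
}}

```text
time_s: 50.42
ee_pos: [455.2, -57.8, 214.9]
ee_rot: [179.9, 0.0, -67.3]
force: [-0.5, 0.2, 0.4]
gripper_width: 45.6
```

Emit:
{"op": "drive_tool", "data": {
  "motion": [
    [[0.0025, -0.018, -0.01], [0, 0, 0]],
    [[0.0025, -0.018, -0.01], [0, 0, 0]],
    [[0.0025, -0.018, -0.01], [0, 0, 0]],
    [[0.0025, -0.018, -0.012], [0, 0, 0]],
    [[0.0025, -0.018, -0.012], [0, 0, 0]],
    [[0.0025, -0.018, -0.012], [0, 0, 0]],
    [[0.0025, -0.018, -0.012], [0, 0, 0]],
    [[0.0025, -0.018, -0.012], [0, 0, 0]],
    [[0.0025, -0.018, -0.012], [0, 0, 0]],
    [[0.002, -0.019, -0.012], [0, 0, 0]]
  ]
}}

```text
time_s: 51.25
ee_pos: [479.8, -238.6, 100.2]
ee_rot: [180.0, 0.1, -67.3]
force: [-0.2, -0.5, 0.1]
gripper_width: 45.7
```

Emit:
{"op": "drive_tool", "data": {
  "motion": [
    [[0, 0, -0.008], [0, 0, 0]],
    [[0, 0, -0.008], [0, 0, 0]],
    [[0, 0, -0.008], [0, 0, 0]],
    [[0, 0, -0.008], [0, 0, 0]],
    [[0, 0, -0.006], [0, 0, 0]],
    [[0, 0, -0.004], [0, 0, 0]],
    [[0, 0, 0], [0, 0, 0]],
    [[0, 0, 0], [0, 0, 0]],
    [[0, 0, 0], [0, 0, 0]],
    [[0, 0, 0], [0, 0, 0]]
  ]
}}

```text
time_s: 52.08
ee_pos: [480.5, -238.1, 60.0]
ee_rot: [-180.0, -0.1, -67.3]
force: [1.2, 0.6, -0.0]
gripper_width: 45.7
```

```bash
python3 - <<'E'
from h import *
p=env.state()['ee_pos'];print(p)
snap('scene',(110,50,260,200),4,'pics/s21.png',[(479.8,-238,9,48.5,R)])
snap('top',(195,205,285,290),7,'pics/t21.png',[(430.7,123,22.5,94.5+4,R),(430.7,123,31,141.5,G)])
a=cv2.imread('pics/t21_raw.png')[225:280,205:265]
a=cv2.resize(a,None,fx=9,fy=9,interpolation=cv2.INTER_CUBIC);
cv2.imwrite('pics/t21b.png',(255*(a/255.)**3).astype(np.uint8))
E
```

```text
[ 480.46605487 -238.05657958   60.00132256]
```

View pics/s21.png

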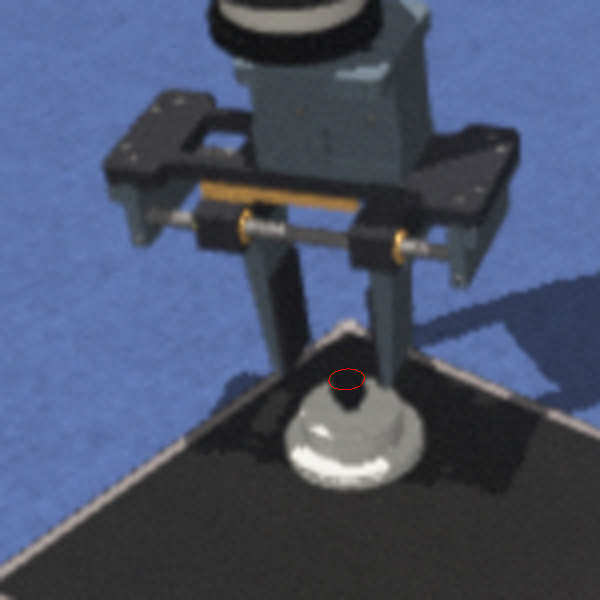

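View pics/t21.png

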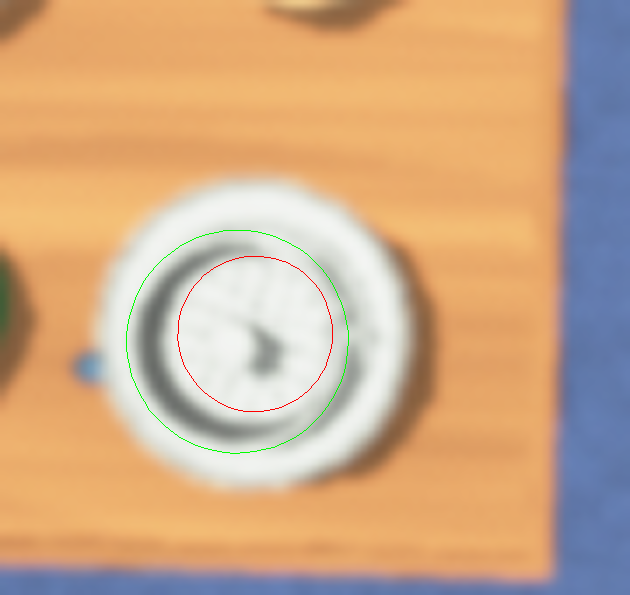

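View pics/t21b.png

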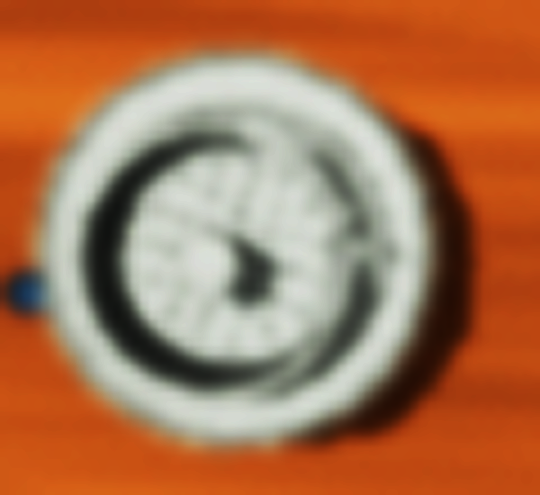

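The stack is concentric from above. Knob between the fingers; I'm lowering to z of about 34 and gripping it.

Emit:
{"op": "drive_tool", "data": {
  "motion": [
    [[-0.0005, 0, -0.004], [0, 0, 0]],
    [[0, 0, -0.005], [0, 0, 0]],
    [[0, 0, -0.005], [0, 0, 0]],
    [[0, 0, -0.005], [0, 0, 0]],
    [[0, 0, -0.004], [0, 0, 0]],
    [[0, 0, -0.002], [0, 0, 0]],
    [[0, 0, -0.001], [0, 0, 0]],
    [[0, 0, 0], [0, 0, 0]],
    [[0, 0, 0], [0, 0, 0]],
    [[0, 0, 0], [0, 0, 0]]
  ]
}}

```text
time_s: 53.02
ee_pos: [479.8, -238.1, 33.7]
ee_rot: [-180.0, -0.0, -67.3]
force: [-0.1, 0.5, 0.3]
gripper_width: 45.1
```

Emit:
{"op": "drive_tool", "data": {
  "motion": [
    [[0, 0, 0], [0, 0, 0]],
    [[0, 0, 0], [0, 0, 0]],
    [[0, 0, 0], [0, 0, 0]],
    [[0, 0, 0], [0, 0, 0]],
    [[0, 0, 0], [0, 0, 0]],
    [[0, 0, 0], [0, 0, 0]],
    [[0, 0, 0], [0, 0, 0]],
    [[0, 0, 0], [0, 0, 0]],
    [[0, 0, 0], [0, 0, 0]],
    [[0, 0, 0], [0, 0, 0]]
  ],
  "claw": 0,
  "force": 20
}}

```text
time_s: 53.85
ee_pos: [479.6, -238.0, 33.5]
ee_rot: [-180.0, -0.0, -67.3]
force: [0.5, 0.8, 0.8]
gripper_width: 17.5
```

Emit:
{"op": "drive_tool", "data": {
  "motion": [
    [[0, 0, 0], [0, 0, 0]],
    [[0, 0, 0], [0, 0, 0]],
    [[0, 0, 0.002], [0, 0, 0]],
    [[0, 0, 0.004], [0, 0, 0]],
    [[0, 0, 0.006], [0, 0, 0]],
    [[0, 0, 0.006], [0, 0, 0]],
    [[0, 0, 0.006], [0, 0, 0]],
    [[0, 0, 0.004], [0, 0, 0]],
    [[0, 0, 0.002], [0, 0, 0]],
    [[0, 0, 0], [0, 0, 0]]
  ]
}}

```text
time_s: 54.68
ee_pos: [479.9, -238.1, 64.2]
ee_rot: [-180.0, -0.1, -67.3]
force: [0.2, 1.3, -1.1]
gripper_width: 17.3
```

```bash
python3 - <<'E'
from h import *
p=env.state()['ee_pos'];print(p)
z=p[2]-31.5
snap('scene',(110,50,260,200),4,'pics/s22.png',[(479.8,-238,36,z+6,R),(479.8,-238,36,z,R)])
E
```

```text
[ 479.9403171  -238.13628877   64.20311954]
```

View pics/s22.png

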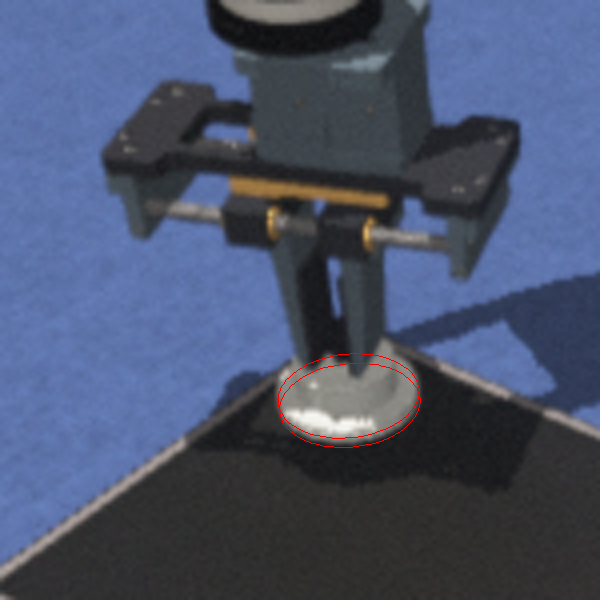

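The lid is held level. I'm raising it and carrying it over the chamber.

Emit:
{"op": "drive_tool", "data": {
  "motion": [
    [[-0.001, 0.008, 0.015], [0, 0, 0]],
    [[-0.002, 0.015, 0.015], [0, 0, 0]],
    [[-0.003, 0.019, 0.015], [0, 0, 0]],
    [[-0.003, 0.02, 0.015], [0, 0, 0]],
    [[-0.003, 0.02, 0.015], [0, 0, 0]],
    [[-0.003, 0.02, 0.015], [0, 0, 0]],
    [[-0.003, 0.02, 0.015], [0, 0, 0]],
    [[-0.003, 0.02, 0.015], [0, 0, 0]],
    [[-0.003, 0.02, 0.015], [0, 0, 0]],
    [[-0.003, 0.02, 0.015], [0, 0, 0]]
  ]
}}

```text
time_s: 55.57
ee_pos: [451.9, -55.0, 213.9]
ee_rot: [180.0, 0.0, -67.3]
force: [0.5, 0.1, -1.9]
gripper_width: 17.1
```

Emit:
{"op": "drive_tool", "data": {
  "motion": [
    [[-0.003, 0.02, 0], [0, 0, 0]],
    [[-0.003, 0.02, 0], [0, 0, 0]],
    [[-0.003, 0.02, 0], [0, 0, 0]],
    [[-0.003, 0.02, 0], [0, 0, 0]],
    [[-0.002, 0.02, 0], [0, 0, 0]],
    [[-0.002, 0.02, 0], [0, 0, 0]],
    [[-0.002, 0.02, 0], [0, 0, 0]],
    [[-0.002, 0.02, 0], [0, 0, 0]],
    [[-0.001, 0.012, 0], [0, 0, 0]],
    [[-0.001, 0.007, 0], [0, 0, 0]]
  ]
}}

```text
time_s: 56.4
ee_pos: [430.1, 124.3, 213.1]
ee_rot: [180.0, 0.0, -67.2]
force: [0.5, 0.2, -1.3]
gripper_width: 17.2
```

Emit:
{"op": "drive_tool", "data": {
  "motion": [
    [[0, 0, 0], [0, 0, 0]],
    [[0, 0, 0], [0, 0, 0]],
    [[0, 0, 0], [0, 0, 0]],
    [[0, 0, 0], [0, 0, 0]],
    [[0, 0, 0], [0, 0, 0]],
    [[0, 0, 0], [0, 0, 0]],
    [[0, 0, 0], [0, 0, 0]],
    [[0, 0, 0], [0, 0, 0]],
    [[0, 0, 0], [0, 0, 0]],
    [[0, 0, 0], [0, 0, 0]]
  ]
}}

```text
time_s: 57.23
ee_pos: [430.6, 123.0, 213.5]
ee_rot: [-180.0, -0.0, -67.3]
force: [-0.4, -0.4, -0.8]
gripper_width: 16.9
```

```bash
python3 - <<'E'
from h import *
p=env.state()['ee_pos'];print(p)
z=p[2]-31.1
snap('scene',(310,40,430,190),4,'pics/s23.png',[(p[0],p[1],36,z,R),(430.7,123,31,141.5,G)])
E
```

```text
[430.60861303 123.02831935 213.51646279]
```

View pics/s23.png

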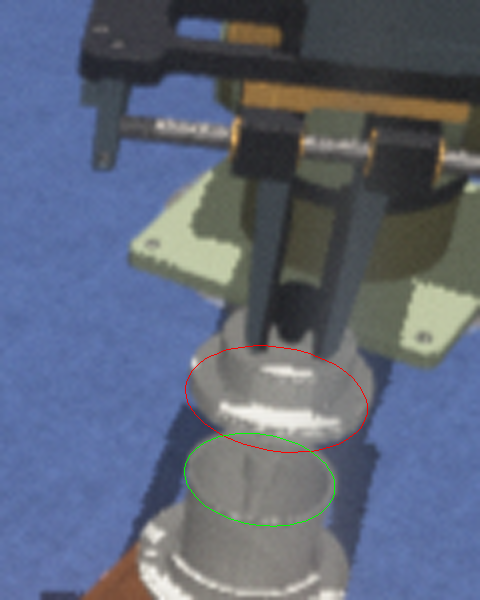

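```bash
python3 - <<'E'
from h import *
p=env.state()['ee_pos']
z=p[2]-31.1
snap('scene',(340,100,420,180),7.5,'pics/s24.png',[(p[0],p[1],36,z,R),(p[0],p[1],36,z+6,R),(430.7,123,31,141.5,G),(p[0],p[1],26,z+24,M)])
snap('scene',(340,100,420,180),7.5,'pics/s24n.png')
E
```

```text
(no output)
```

View pics/s24.png

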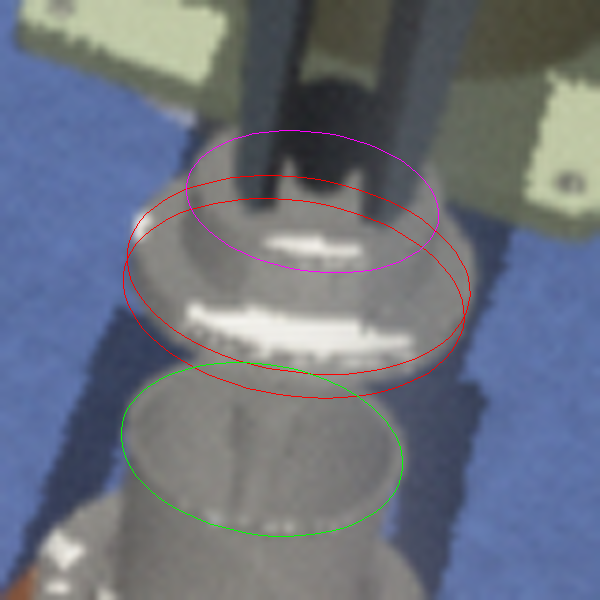

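View pics/s24n.png

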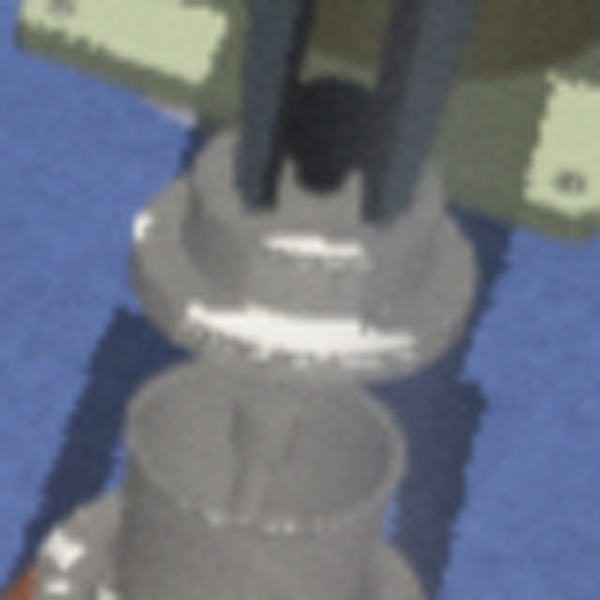

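The lid sits about 1 px off the predicted outline, roughly 1 mm away from the camera and well within the 3 mm play. I'll correct by +0.7 mm in x and lower.

Emit:
{"op": "drive_tool", "data": {
  "motion": [
    [[0.0007, 0, -0.003], [0, 0, 0]],
    [[0, 0, -0.005], [0, 0, 0]],
    [[0, 0, -0.006], [0, 0, 0]],
    [[0, 0, -0.006], [0, 0, 0]],
    [[0, 0, -0.006], [0, 0, 0]],
    [[0, 0, -0.005], [0, 0, 0]],
    [[0, 0, -0.003], [0, 0, 0]],
    [[0, 0, -0.002], [0, 0, 0]],
    [[0, 0, 0], [0, 0, 0]],
    [[0, 0, 0], [0, 0, 0]]
  ]
}}

```text
time_s: 58.22
ee_pos: [431.4, 123.1, 177.5]
ee_rot: [-180.0, -0.0, -67.3]
force: [0.2, -0.5, 0.0]
gripper_width: 17.6
```

```bash
python3 - <<'E'
from h import *
p=env.state()['ee_pos'];print(p)
snap('scene',(340,100,420,180),7.5,'pics/s25.png')
E
```

```text
[431.39484252 123.08262734 177.51662006]
```

View pics/s25.png

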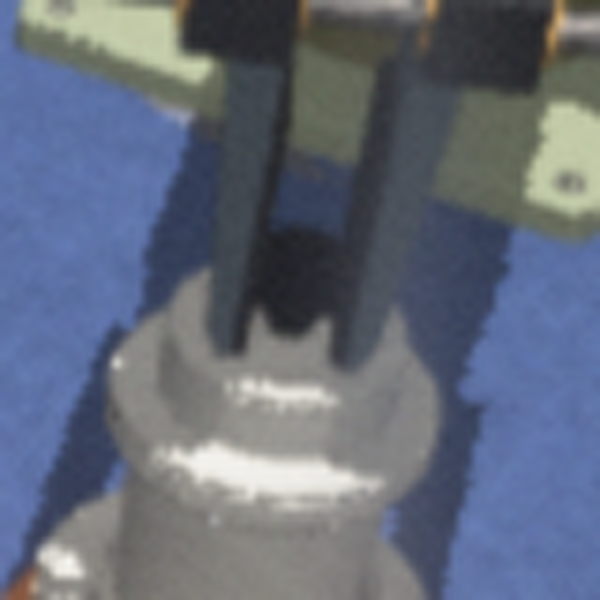

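Emit:
{"op": "drive_tool", "data": {
  "motion": [
    [[0, 0, -0.001], [0, 0, 0]],
    [[0, 0, -0.001], [0, 0, 0]],
    [[0, 0, -0.001], [0, 0, 0]],
    [[0, 0, -0.001], [0, 0, 0]],
    [[0, 0, -0.001], [0, 0, 0]],
    [[0, 0, -0.001], [0, 0, 0]],
    [[0, 0, 0], [0, 0, 0]],
    [[0, 0, 0], [0, 0, 0]],
    [[0, 0, 0], [0, 0, 0]],
    [[0, 0, 0], [0, 0, 0]]
  ]
}}

```text
time_s: 59.1
ee_pos: [431.4, 123.0, 171.5]
ee_rot: [-180.0, -0.0, -67.3]
force: [-0.2, -0.0, -0.8]
gripper_width: 17.2
```

Emit:
{"op": "drive_tool", "data": {
  "motion": [
    [[0, 0, -0.001], [0, 0, 0]],
    [[0, 0, -0.001], [0, 0, 0]],
    [[0, 0, -0.001], [0, 0, 0]],
    [[0, 0, -0.0005], [0, 0, 0]],
    [[0, 0, 0], [0, 0, 0]],
    [[0, 0, 0], [0, 0, 0]],
    [[0, 0, 0], [0, 0, 0]],
    [[0, 0, 0], [0, 0, 0]],
    [[0, 0, 0], [0, 0, 0]],
    [[0, 0, 0], [0, 0, 0]]
  ]
}}

```text
time_s: 59.93
ee_pos: [431.3, 123.0, 168.0]
ee_rot: [-180.0, -0.0, -67.3]
force: [-0.3, 0.2, -1.0]
gripper_width: 17.2
```

The skirt is round the rim with no catch. Contact is expected at about 166.6.

Emit:
{"op": "drive_tool", "data": {
  "motion": [
    [[0, 0, -0.0004], [0, 0, 0]],
    [[0, 0, -0.0004], [0, 0, 0]],
    [[0, 0, -0.0004], [0, 0, 0]],
    [[0, 0, 0], [0, 0, 0]],
    [[0, 0, 0], [0, 0, 0]],
    [[0, 0, 0], [0, 0, 0]],
    [[0, 0, 0], [0, 0, 0]],
    [[0, 0, 0], [0, 0, 0]],
    [[0, 0, 0], [0, 0, 0]],
    [[0, 0, 0], [0, 0, 0]]
  ]
}}

```text
time_s: 60.77
ee_pos: [431.3, 123.0, 166.8]
ee_rot: [-180.0, -0.0, -67.3]
force: [-0.6, -0.4, -1.2]
gripper_width: 16.9
```

Emit:
{"op": "drive_tool", "data": {
  "motion": [
    [[0, 0, -0.0003], [0, 0, 0]],
    [[0, 0, -0.0003], [0, 0, 0]],
    [[0, 0, 0], [0, 0, 0]],
    [[0, 0, 0], [0, 0, 0]],
    [[0, 0, 0], [0, 0, 0]],
    [[0, 0, 0], [0, 0, 0]],
    [[0, 0, 0], [0, 0, 0]],
    [[0, 0, 0], [0, 0, 0]],
    [[0, 0, 0], [0, 0, 0]],
    [[0, 0, 0], [0, 0, 0]]
  ]
}}

```text
time_s: 61.6
ee_pos: [431.5, 123.1, 166.5]
ee_rot: [-180.0, -0.0, -67.3]
force: [-1.8, 0.5, 5.6]
gripper_width: 17.1
```

Contact at 166.5, as expected. I'm easing off, opening, and rising.

Emit:
{"op": "drive_tool", "data": {
  "motion": [
    [[0, 0, 0.0004], [0, 0, 0]],
    [[0, 0, 0], [0, 0, 0]],
    [[0, 0, 0], [0, 0, 0]],
    [[0, 0, 0], [0, 0, 0]],
    [[0, 0, 0], [0, 0, 0]],
    [[0, 0, 0], [0, 0, 0]],
    [[0, 0, 0], [0, 0, 0]],
    [[0, 0, 0], [0, 0, 0]],
    [[0, 0, 0], [0, 0, 0]],
    [[0, 0, 0], [0, 0, 0]]
  ]
}}

```text
time_s: 62.43
ee_pos: [431.3, 123.0, 166.6]
ee_rot: [-180.0, -0.0, -67.3]
force: [0.1, -1.0, 0.9]
gripper_width: 17.3
```

Emit:
{"op": "drive_tool", "data": {
  "motion": [
    [[0, 0, 0], [0, 0, 0]],
    [[0, 0, 0], [0, 0, 0]],
    [[0, 0, 0], [0, 0, 0]],
    [[0, 0, 0], [0, 0, 0]],
    [[0, 0, 0], [0, 0, 0]],
    [[0, 0, 0], [0, 0, 0]],
    [[0, 0, 0], [0, 0, 0]],
    [[0, 0, 0], [0, 0, 0]],
    [[0, 0, 0], [0, 0, 0]],
    [[0, 0, 0], [0, 0, 0]]
  ],
  "claw": 0.5
}}

```text
time_s: 63.27
ee_pos: [431.3, 123.0, 166.6]
ee_rot: [-180.0, -0.0, -67.3]
force: [0.7, -0.5, 0.2]
gripper_width: 45.9
```

Emit:
{"op": "drive_tool", "data": {
  "motion": [
    [[0, 0, 0.002], [0, 0, 0]],
    [[0, 0, 0.004], [0, 0, 0]],
    [[0, 0, 0.006], [0, 0, 0]],
    [[0, 0, 0.006], [0, 0, 0]],
    [[0, 0, 0.006], [0, 0, 0]],
    [[0, 0, 0.006], [0, 0, 0]],
    [[0, 0, 0.006], [0, 0, 0]],
    [[0, 0, 0.004], [0, 0, 0]],
    [[0, 0, 0], [0, 0, 0]],
    [[0, 0, 0], [0, 0, 0]]
  ]
}}

```text
time_s: 64.1
ee_pos: [431.4, 123.1, 206.8]
ee_rot: [-180.0, -0.0, -67.3]
force: [-0.7, 0.1, -0.3]
gripper_width: 45.6
```

```bash
python3 - <<'E'
from h import *
p=env.state()['ee_pos'];print(p)
z=135.5
snap('scene',(310,80,430,230),4,'pics/s26.png',[(430.7,123,36,z+6,R),(430.7,123,9,z+46,R)])
E
```

```text
[431.36074473 123.06484406 206.78116112]
```

View pics/s26.png

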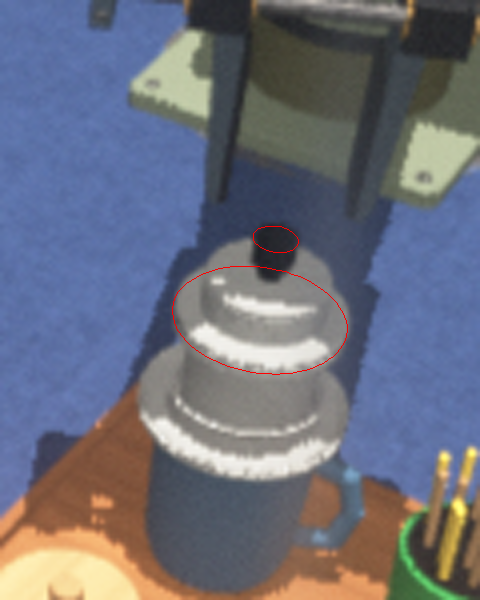

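The lid sits level on the rim and is released. I'm backing away for a clear top view.

Emit:
{"op": "drive_tool", "data": {
  "motion": [
    [[0, 0, 0.01], [0, 0, 0]],
    [[0, -0.01, 0.01], [0, 0, 0]],
    [[0, -0.02, 0.01], [0, 0, 0]],
    [[0, -0.025, 0.005], [0, 0, 0]],
    [[0, -0.025, 0], [0, 0, 0]],
    [[0, -0.025, 0], [0, 0, 0]],
    [[0, -0.025, 0], [0, 0, 0]],
    [[0, -0.025, 0], [0, 0, 0]],
    [[0, -0.025, 0], [0, 0, 0]],
    [[0, -0.02, 0], [0, 0, 0]]
  ]
}}

```text
time_s: 64.98
ee_pos: [430.9, -79.2, 241.9]
ee_rot: [180.0, -0.1, -67.4]
force: [-0.1, 0.1, 0.5]
gripper_width: 45.6
```

Emit:
{"op": "drive_tool", "data": {
  "motion": [
    [[0, 0, 0], [0, 0, 0]],
    [[0, 0, 0], [0, 0, 0]],
    [[0, 0, 0], [0, 0, 0]],
    [[0, 0, 0], [0, 0, 0]],
    [[0, 0, 0], [0, 0, 0]],
    [[0, 0, 0], [0, 0, 0]],
    [[0, 0, 0], [0, 0, 0]],
    [[0, 0, 0], [0, 0, 0]],
    [[0, 0, 0], [0, 0, 0]],
    [[0, 0, 0], [0, 0, 0]]
  ]
}}

```text
time_s: 65.82
ee_pos: [431.3, -76.8, 241.6]
ee_rot: [180.0, -0.0, -67.3]
force: [0.2, 1.2, 0.1]
gripper_width: 45.9
```

```bash
python3 - <<'E'
from h import *
z=135.5
snap('top',(140,150,280,290),4.2,'pics/t27.png',[(430.7,123,36,z+6,R),(430.7,123,9,z+46,G),(430.7,123,45,94.7,R)])
snap('scene',(300,80,490,310),2.6,'pics/s27.png')
E
```

```text
(no output)
```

View pics/t27.png

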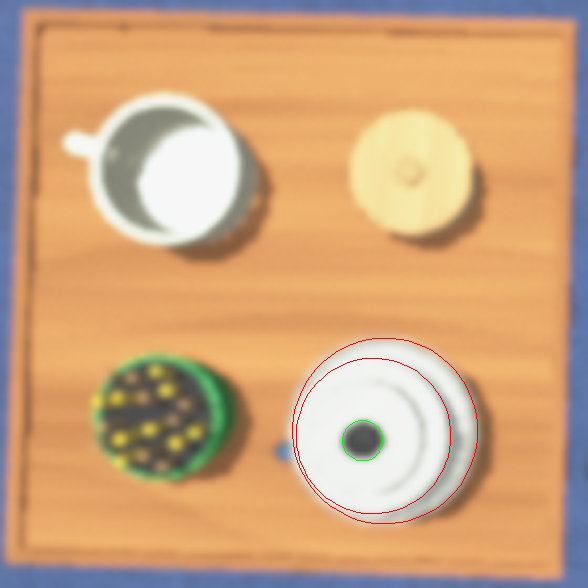

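View pics/s27.png

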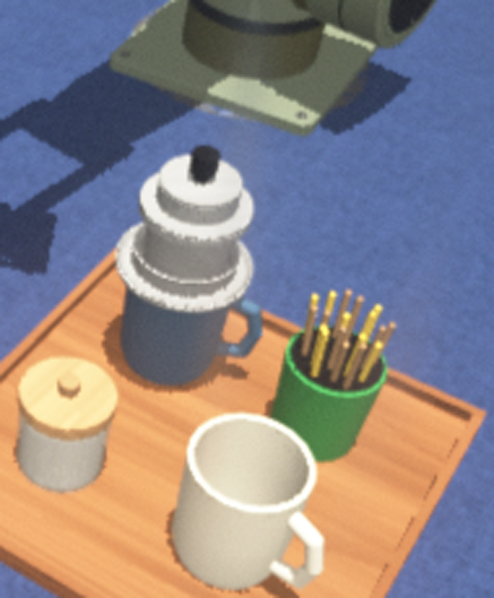

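Both views show the stack level and concentric: lid knob at (363,440) in the top crop, inside its predicted ring. The other items haven't moved. I'm handing in.

```bash
python3 - <<'E'
from workcell import env
print(env.job_done())
E
```

```text
the job is handed in; nothing more can be done
None
```

The drip filter is built on the blue mug and the job is handed in at about 66 s of the 122 s allowed; no verdict was reported. The order was base, chamber, press, lid. Each part was set down until contact was felt, within about 0.3 mm of the predicted height for the chamber, press and lid.

- **Press:** it was pushed down while gripped by its knob, with 5.6 N read at the wrist and held for about a second.
- **Mishap:** when I let go of the press, the opened fingers wedged in the chamber's mouth. Raising the arm lifted the chamber with the press inside it by about 59 mm. I lowered both straight back until I felt the collar floor at the same height as before, narrowed the fingers and withdrew. Afterwards the chamber's rim and the press's knob matched their seated outlines in the camera view. I did not repeat the push on the press.
- **Last checks:** in both camera views the stack stands level and concentric within about 1–2 mm, with the gripper well clear. The white mug, sugar jar and stirrer pot show no visible shift from the first pictures. The lid and the top-view outlines differed by about 1 mm from the arm's own position, within the calibration's accuracy.

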